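# Clear the caps off the buried thread gauge and stand it up

## Task

Take the loose lid off the white sample box and lay it on the granite slab beside the box, then move every pink flip-top cap from the grey bin into the box. Next lift the flat chrome thread gauge that was buried under them out of the bin, and stand it upright on one of its thin edges in the middle of the black rubber pad. Put the lid back on the box so that it is fully seated, and leave the vial, the bottle and the jar undisturbed.

Things in the scene. Friction and masses are not known exactly. Their poses are not given: they have to be found in the camera images.
- bin: open grey bin, fixed, 250 (x) x 230 (y) x 45 mm high, walls and floor 5 mm thick; origin at the centre of its underside, on the slab
- box: open white sample box, fixed, 250 (its x) x 124 (its y) x 56 mm high, walls and floor 5 mm thick (inside 240 x 114 mm, floor at 5 mm); origin at the centre of its underside, on the slab. Room for four caps in a row along its x, each lying across the box. Its lid lies on it at the start
- pad: black rubber pad, fixed, 120 x 120 x 4 mm, flat on the slab; origin at the centre of its underside
- lid_grip (a point): loose white lid of the box: plate 256 (x) x 130 (y) x 6 mm, under it a 230 x 104 x 6 mm step that drops inside the box's walls with 5 mm to spare all round, on top a black bar handle 70 (along x) x 14 (y) x 28 mm high. 0.22 kg. This point is the middle of the bar, 26 mm above the underside of the step; 76 mm above the slab with the lid seated on the box, 26 mm with it lying on the slab. z is up
- gauge_c (a point): flat chrome thread gauge, a plate 92 (x) x 60 (y) x 24 mm thick (z), about 0.35 kg; the point is its centre. At the start it lies flat on the bin floor under the caps
- cap1_c (a point): pink flip-top cap, a rounded block 60 (x) x 40 (y) x 30 mm (z), about 35 g; the point is its centre. cap1 and cap2 lie side by side on the gauge, 3 mm apart
- cap2_c (a point): pink flip-top cap, same as cap1
- cap3_c (a point): pink flip-top cap, same size; if present, it lies across cap1 and cap2, 3 mm beside cap4
- cap4_c (a point): pink flip-top cap, same size; if present, it lies across cap1 and cap2
- cap5_c (a point): pink flip-top cap, same size; if present, it lies on the bin floor beside the gauge. Of cap3, cap4 and cap5 one or two are present
- vial_c (a point): squat brown glass vial, loose bystander, 58 mm across, 62 mm high; the point is half-way up
- bottle_c (a point): white bottle, loose bystander, 56 mm across, 130 mm high; the point is half-way up
- jar_c (a point): glass jar with black lid, loose bystander, 64 mm across, 70 mm high; the point is half-way up
Things that resemble listed ones, but are neither listed nor needed, are in the scene too. Of the things like the part that bears gauge_c, leave any that is purple; of the rest the larger one is meant. What is shaped like the part that bears cap2_c but purple is not meant.

How it is judged:
On the way, in this order (a step that is already met when the one before it is completed fails the run):
1. the lid is off the box and lies flat on the slab (height (world z) of lid_grip between 0.016 and 0.036 m and horizontal distance between lid_grip and box above 0.12 m and angle between lid_grip's own z axis and vertical below 0.06 rad), for 0.2 s.
2. all caps that are present lie in the box (x of cap1_c in the frame of box between -0.12 and 0.12 m and y of cap1_c in the frame of box between -0.057 and 0.057 m and z of cap1_c in the frame of box between 0 and 0.034 m and x of cap2_c in the frame of box between -0.12 and 0.12 m and y of cap2_c in the frame of box between -0.057 and 0.057 m and z of cap2_c in the frame of box between 0 and 0.034 m and x of cap3_c in the frame of box between -0.12 and 0.12 m and y of cap3_c in the frame of box between -0.057 and 0.057 m and z of cap3_c in the frame of box between 0 and 0.034 m and x of cap4_c in the frame of box between -0.12 and 0.12 m and y of cap4_c in the frame of box between -0.057 and 0.057 m and z of cap4_c in the frame of box between 0 and 0.034 m and x of cap5_c in the frame of box between -0.12 and 0.12 m and y of cap5_c in the frame of box between -0.057 and 0.057 m and z of cap5_c in the frame of box between 0 and 0.034 m), for 0.2 s.
3. the gauge stands on a thin edge on the pad (angle between gauge_c's own z axis and vertical between 1.471 and 1.671 rad and height (world z) of gauge_c between 0.028 and 0.056 m and horizontal distance between gauge_c and pad below 0.04 m), for 0.5 s.
At the end, for the whole second after the job is handed in: All caps present lie in the box, centres under 34 mm above its underside; the gauge stands on a thin edge on the pad, faces within 0.1 rad of vertical, within 40 mm of its centre; the lid is seated: level within 0.04 rad, centred within 12 mm, height within 4 mm (all of step 2 and all of step 3 and z of lid_grip in the frame of box between 0.072 and 0.08 m and horizontal distance between lid_grip and box below 0.012 m and angle between lid_grip's own z axis and vertical below 0.04 rad); the robot touches nothing.
It fails at once if the vial is shoved or knocked over (distance of vial_c from where it was at the start of the episode above 0.03 m).
It fails at once if the bottle is shoved or knocked over (distance of bottle_c from where it was at the start of the episode above 0.03 m).
It fails at once if the jar is shoved or knocked over (distance of jar_c from where it was at the start of the episode above 0.03 m).
Of cap3, cap4, cap5 only 1 to 2 are there at a start; the rules pass over those that are not, and their reading is None.
At some moment in a run one of cap1, cap2, cap3, cap4, cap5 may be knocked a few centimetres aside while the robot is not near it.
Once in a run the grip may slacken for a moment while it holds something.
It also fails if it takes over 210 s, if anything falls off the work surface, if the arm or the gripper's body presses on something with over 40 N, if the wrist force passes 120 N, or if a joint passes its speed limit or range.

## Robot

A 7-joint arm with a two-finger parallel gripper is mounted at the origin on the work surface. World frame = base frame: x ahead of the robot, y to its left, z up, the work surface at z = 0. Lengths are in m, angles in rad, forces in N, time in s.
With the tool pointing down it reaches from about 0.4 to 0.85 m from the base axis. Payload 6.9 kg.
Tool frame: the origin (TCP) lies midway between the tips of the shut fingers; the grasp point (between the pads) lies 19 mm behind it; z points along the fingers, y is the direction in which the jaws open and shut (so a half turn about z gives the same grasp; the last joint's range is limited). The gripper opens to 85 mm and grips with 20 to 120 N. Pads are 22 mm wide; open, the fingers measure 114 mm over their backs; the gripper's body (76 mm by 85 mm) begins 54 mm behind the grasp point. The pads swing forward as they close: fully open they stand 13 mm farther back than shut.
Start: joints at [1.365, 0.507, -0.238, 1.5, 0.126, 1.149, -0.155], TCP at [0.191, -0.595, 0.231] pointing down, gripper open.
Joint ranges: [-3.08, 3.08], [-0.24, 2.05], [-1.43, 1.35], [0, 2.5], [-1.52, 4.66], [0.17, 1.96], [-2.89, 2.89]. Speed limits (rad/s): [2.39, 2.39, 3.14, 3.14, 3.14, 3.14, 3.14].

## Interface

Orientations are given as a rotation vector (axis times angle).
In Python, from workcell import sensors, capture, hand_in gives the robot as it stands.
- The arm moves only by the shell command python3 -m pendant 'ROWS'. ROWS is JSON, a list of rows, each an object with "turn": the turn, a rotation vector about the tool's x, y, z in rad, a list of three; "delta_pos": the shift along the tool's x, y, z in units of 50 mm (1.0 is 50 mm), a list of three; "jaw": the opening, from 0 (shut) to 1 (fully open). In form: [{"turn": [ax, ay, az], "delta_pos": [x, y, z], "jaw": jaw}, ...]. A call has exactly 10 rows; each row is the pose to reach, as a shift and turn from the pose commanded when the call began, along the tool's axes at that moment; what a row does not reach only later rows make up. A row lasts 1/8 s, in which the tool goes at most 62.5 mm and 10.7 degrees, less where a joint would pass 70% of its speed; a pose out of reach is approached as far as the arm can. A call with a gripper value outside its range is refused whole. The fingers move at their own pace and stop on an object; the grip force is fixed at half the most. Time passes only in rows, so rows that repeat a pose let the fingers close, or fill a call up. It gives the time, the measured TCP pose, the force and the opening at its end, in the units of the state.
- sensors.observe(): the state, without advancing time (a new reading comes with each control period).
- capture(name): name is "scene" or "side" or "wrist"; returns a dict with "color" (384x512x3 uint8, red, green, blue), "K" (3x3 intrinsics, pixels), "k1" (the pictures are not rectified: a ray, as slopes to the right and down, at radius r is drawn at 1 + k1 r^2 times it, then the intrinsics apply), "R" (3x3) and "t" (3): a world point X has camera coordinates R X + t; the wrist camera has in their place "hand_eye" (4x4, takes a point from camera to tool coordinates, whose origin is the TCP and whose axes are the flange's). Camera axes: x right, y down, z forward; pixel columns grow to the right and rows downward; lengths in m; the calibration is good to about 2 mm. A picture is of the moment at which its call begins: read the wrist's pose just before it. There is no depth.
- hand_in(): hands the job in, once; it reports no verdict.
The state is a dict: "clock": time; "joint_pos": joint angles; "joint_velocities": joint speeds; "effort": joint torques, N m; "tcp_pos": TCP position; "orientation": TCP orientation; "contact_force": force on the tool from outside, world axes, zero at the start; "wrist_torque": the same for the moment, N m; "finger_gap": finger opening in m.
Only numpy, scipy, OpenCV 4.12 (cv2) and the standard library are available. Lean on these libraries where they do the work, as an engineer would, in place of code of your own. Each camera call takes 0.05 s, during which the arm holds its last target.

## Working session

There is one attempt and no reset: what is moved stays moved. The work goes in short steps, Python scripts to look and compute and a shell command to move; the robot and the scene stay as the last step left them, time stands still between calls to the robot, and variables do not carry over. Pictures are saved under pics/ and viewed, and the job is handed in when it is done.

```bash
ls -la; mkdir -p pics
cat > h.py <<'E'
import numpy as np,cv2,json
from workcell import sensors,capture,hand_in
from scipy.spatial.transform import Rotation as Ro
def snap(n,fn=None):
    s=sensors.observe(); c=capture(n)
    if 'hand_eye' in c:
        T=np.eye(4);T[:3,:3]=Ro.from_rotvec(s['orientation']).as_matrix();T[:3,3]=s['tcp_pos']
        W=T@np.array(c['hand_eye']); c['R']=W[:3,:3].T; c['t']=-c['R']@W[:3,3]
    c['R']=np.array(c['R']);c['t']=np.array(c['t']);c['K']=np.array(c['K'])
    if fn: cv2.imwrite('pics/'+fn,c['color'][:,:,::-1]); np.savez('pics/'+fn+'.npz',**{k:c[k] for k in('color','K','k1','R','t')})
    return c
def load(fn):
    d=np.load('pics/'+fn+'.npz'); return {k:d[k] for k in d}
def rays(c,px):
    px=np.atleast_2d(np.array(px,float)); 
    # r radius of undistorted: solve
    d=np.array([(px[:,0]-c['K'][0,2])/c['K'][0,0],(px[:,1]-c['K'][1,2])/c['K'][1,1]]).T
    u=d.copy()
    for _ in range(30): u=d/(1+float(c['k1'])*(u**2).sum(1,keepdims=True))
    r=np.c_[u,np.ones(len(u))]@c['R']
    return -c['R'].T@c['t'],r
def onz(c,px,z):
    o,r=rays(c,px); return o+r*((z-o[2])/r[:,2])[:,None]
def proj(c,X):
    p=np.atleast_2d(X)@c['R'].T+c['t']; u=p[:,:2]/p[:,2:]
    u=u*(1+float(c['k1'])*(u**2).sum(1,keepdims=True))
    return u*[c['K'][0,0],c['K'][1,1]]+[c['K'][0,2],c['K'][1,2]]
def tri(c1,p1,c2,p2):
    o1,r1=rays(c1,p1);o2,r2=rays(c2,p2);r1=r1[0];r2=r2[0]
    ab=np.linalg.lstsq(np.c_[r1,-r2],o2-o1,rcond=None)[0]
    a=o1+ab[0]*r1;b=o2+ab[1]*r2
    return (a+b)/2,np.linalg.norm(a-b)
def st():
    s=sensors.observe(); R=Ro.from_rotvec(s['orientation']).as_matrix()
    print('t',s['clock'],'tcp',np.round(s['tcp_pos'],4),'gap',round(float(s['finger_gap']),4),'F',np.round(s['contact_force'],1));print(np.round(R,3).tolist(),'q',np.round(s['joint_pos'],2)); return s,R
def big(fn,out,x0,y0,x1,y1,k=3):
    im=cv2.imread('pics/'+fn)[y0:y1,x0:x1]; cv2.imwrite('pics/'+out,cv2.resize(im,None,fx=k,fy=k,interpolation=cv2.INTER_CUBIC))
E
python3 - <<'E'
from h import *
st()
for n in('scene','side','wrist'):
    c=snap(n,n+'0.png'); print(n,np.round(c['K'],1).tolist(),c['k1'],'pos',np.round(-c['R'].T@c['t'],3),'fwd',np.round(c['R'][2],2))
E
```

```text
total 12
drwxr-xr-x  3 agent agent 4096 Dec  7 15:02 .
drwxr-xr-x 23 root  root  4096 Dec  7 15:02 ..
drwxr-xr-x  2 agent agent 4096 Dec  7 15:02 pics
t 0.0 tcp [ 0.1909 -0.5946  0.2304] gap 0.0857 F [ 0.5  0.4 -0.3]
[[0.952, 0.306, -0.001], [0.306, -0.952, 0.002], [-0.0, -0.002, -1.0]] q [ 1.37  0.51 -0.24  1.5   0.13  1.15 -0.15]
scene [[481.7, 0.0, 253.9], [0.0, 481.7, 189.3], [0.0, 0.0, 1.0]] 0.04357763144641107 pos [ 1.362 -0.005  1.12 ] fwd [-0.61  0.   -0.79]
side [[420.3, 0.0, 262.2], [0.0, 420.3, 195.1], [0.0, 0.0, 1.0]] -0.014409079258808717 pos [0.443 0.694 0.845] fwd [ 0.12 -0.66 -0.74]
wrist [[325.8, 0.0, 256.8], [0.0, 325.8, 191.9], [0.0, 0.0, 1.0]] -0.03912923105551331 pos [ 0.256 -0.574  0.373] fwd [-0.26 -0.08 -0.96]
```

View pics/scene0.png

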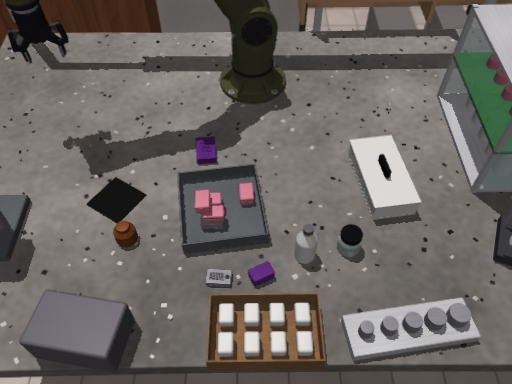

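View pics/side0.png

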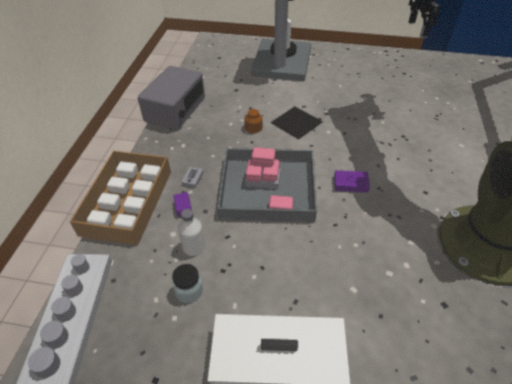

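View pics/wrist0.png

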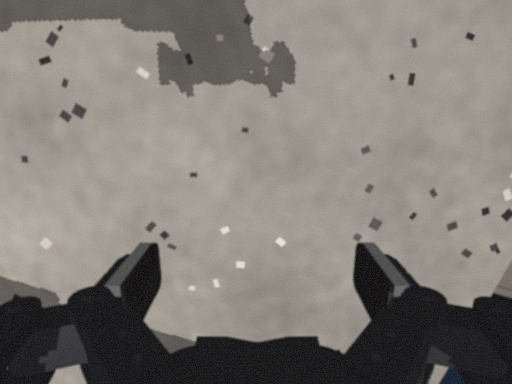

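Run:
```python
from h import *
big('scene0.png','z1.png',170,130,290,290,4); big('side0.png','z2.png',165,110,325,230,4);
```

```text
(no output)
```

View pics/z1.png

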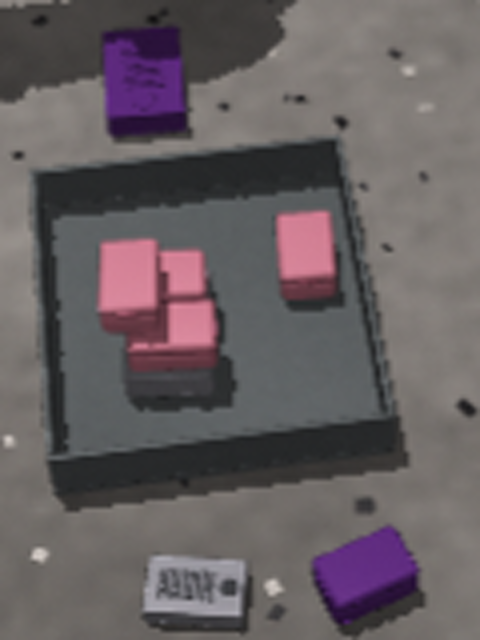

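View pics/z2.png

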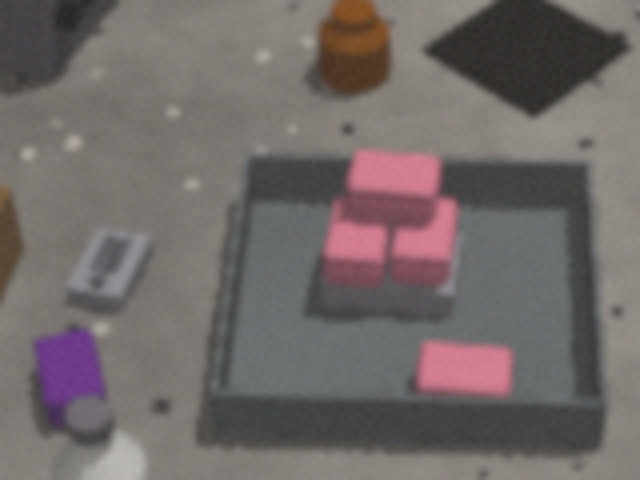

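```bash
cat >> h.py <<'E'
def rectmask(c,m,z,x0,y0,x1,y1,show=None):
    """largest blob of mask m in window -> min-area rect of its outline cast on plane z"""
    w=np.zeros(m.shape,np.uint8); w[y0:y1,x0:x1]=m[y0:y1,x0:x1].astype(np.uint8)*255
    w=cv2.morphologyEx(w,cv2.MORPH_OPEN,np.ones((2,2),np.uint8)) if show!='raw' else w
    cs,_=cv2.findContours(w,cv2.RETR_EXTERNAL,cv2.CHAIN_APPROX_NONE)
    out=[]
    for k in sorted(cs,key=cv2.contourArea,reverse=True)[:6]:
        if cv2.contourArea(k)<12: continue
        X=onz(c,k[:,0,:],z)[:,:2]
        (cx,cy),(a,b),th=cv2.minAreaRect((X*1000).astype(np.float32))
        if a<b: a,b,th=b,a,th+90
        th=(th+90)%180-90
        x,y,ww,hh=cv2.boundingRect(k)
        out.append((round(cx/1000,4),round(cy/1000,4),round(a,1),round(b,1),round(th,1),(x+ww//2,y+hh//2)))
    return out
E
python3 - <<'E'
from h import *
for n,wl,wb,wp in (('scene',(330,120,430,225),(372,148,398,182),(80,170,150,230)),('side',(200,305,360,384),(255,335,305,356),(265,100,330,142))):
    c=load(n+'0.png'); hsv=cv2.cvtColor(c['color'],cv2.COLOR_RGB2HSV); H,S,V=[hsv[...,i].astype(int) for i in range(3)]
    print(n)
    print('white lid',rectmask(c,(V>190)&(S<40),.062,*wl)[:1])
    print('bar',rectmask(c,(V<60),.09,*wb)[:2])
    print('pad',rectmask(c,(V<60),.004,*wp)[:2])
    pk=(H>165)&(H<180)&(S>80)
    print('pink',rectmask(c,pk&(V>180),.095,170,120,330,250),rectmask(c,pk&(V>180),.035,170,120,330,250))
    print(V[178,384] ,hsv[200,246] if n=='scene' else hsv[202,281])
E
```

```text
scene
white lid [(0.4717, 0.3722, 253.6, 128.2, 7.7, (387, 173))]
bar [(0.4839, 0.3664, 81.5, 20.9, 7.5, (386, 167))]
pad [(0.525, -0.3985, 126.3, 123.0, 56.2, (117, 201))]
pink [(0.5947, -0.1385, 53.8, 34.4, 2.8, (203, 199)), (0.5705, -0.0203, 51.1, 32.3, 0.4, (247, 192)), (0.6366, -0.0959, 32.1, 26.2, 1.8, (218, 212)), (0.5931, -0.1028, 30.9, 21.4, 2.0, (216, 199))] [(0.5497, -0.1463, 57.0, 36.5, 2.8, (203, 199)), (0.5241, -0.0212, 54.1, 34.2, 0.4, (247, 192)), (0.5941, -0.1012, 34.0, 27.7, 1.8, (218, 212)), (0.5481, -0.1085, 32.7, 22.6, 2.0, (216, 199))]
213 [172 123 114]
side
white lid [(0.466, 0.3714, 254.4, 128.4, 7.9, (280, 350))]
bar []
pad [(0.5171, -0.3928, 115.2, 112.5, 56.2, (297, 124))]
pink [(0.511, 0.034, 50.4, 33.2, 3.4, (282, 203)), (0.5816, -0.1299, 53.2, 35.6, 8.7, (264, 154)), (0.5535, -0.0805, 48.9, 33.2, -81.7, (272, 168)), (0.5944, -0.0603, 33.3, 29.2, 9.7, (255, 171))] [(0.5164, -0.0188, 54.4, 35.9, 3.4, (282, 203)), (0.5927, -0.1958, 57.5, 38.5, 8.7, (264, 154)), (0.5624, -0.1425, 52.8, 35.9, -81.7, (272, 168)), (0.6065, -0.1206, 35.9, 31.5, 9.7, (255, 171))]
90 [173 101 213]
```

Run:
```python
from h import *
c={n:load(n+'0.png') for n in('scene','side')}
for n in c:
    a=c[n]; hsv=cv2.cvtColor(a['color'],cv2.COLOR_RGB2HSV); H,S,V=[hsv[...,i].astype(int) for i in range(3)]
    pk=(H>165)&(S>70)&(V>180)
    print(n,'top',rectmask(a,pk,.089,170,120,330,250)[:2],'mid',[r for r in rectmask(a,pk,.059,170,120,330,250)],'low',rectmask(a,pk,.035,170,120,330,250)[:2])
# bin rim outer corners z=.045 scene px from crop /4 + offset ; side /4+(165,110)
sc=np.array([[35,172],[338,140],[398,420],[52,460]])/4+[170,130]
sd=np.array([[250,157],[588,163],[604,402],[210,395]])/4+[165,110]
for n,p in(('scene',sc),('side',sd)):
    X=onz(c[n],p,.045)[:,:2]; print(n,'bin',np.round(X,3).tolist(),'c',X.mean(0).round(4),'sides',[round(np.linalg.norm(X[i]-X[i-1]),3) for i in range(4)])
for nm,p,z in(('vial',(125,238),.015),('vialtop',(123,224),.062),('bottle base',(306,257),.0),('bottletop',(309,229),.13),('jar top',(351,234),.07),('rack',(480,187),0),('rack',(447,97),0)): print(nm,onz(c['scene'],p,z).round(3))
for nm,p,z in(('vialtop',(254,112),.062),('vialbase',(254,131),0),('bottletop',(188,215),.13),('jar top',(186,275),.07)): print('side',nm,onz(c['side'],p,z).round(3))
print('silver decoy',onz(c['scene'],np.array([[148,557],[247,562],[246,605],[143,600]])/4+[170,130],.024).round(3).tolist())
```

```text
scene top [(0.5902, -0.1392, 54.1, 34.6, 2.8, (203, 199)), (0.5659, -0.0204, 51.4, 32.5, 0.4, (247, 192))] mid [(0.5677, -0.1432, 55.7, 35.7, 2.8, (203, 199)), (0.5427, -0.0208, 52.9, 33.5, 0.4, (247, 192)), (0.6111, -0.0991, 33.2, 27.1, 1.8, (218, 212)), (0.5661, -0.1062, 32.0, 22.1, 2.0, (216, 199))] low [(0.5497, -0.1463, 57.0, 36.5, 2.8, (203, 199)), (0.5241, -0.0212, 54.1, 34.2, 0.4, (247, 192))]
side top [(0.5115, 0.0287, 50.8, 33.5, 3.4, (282, 203)), (0.5827, -0.1365, 53.6, 35.9, 8.7, (264, 154))] mid [(0.5142, 0.0023, 52.8, 34.8, 3.4, (282, 203)), (0.5883, -0.1694, 55.8, 37.3, 8.7, (264, 154)), (0.5588, -0.1177, 51.2, 34.8, -81.7, (272, 168)), (0.6016, -0.0964, 34.9, 30.6, 9.7, (255, 171))] low [(0.5164, -0.0188, 54.4, 35.9, 3.4, (282, 203)), (0.5927, -0.1958, 57.5, 38.5, 8.7, (264, 154))]
scene bin [[0.462, -0.219], [0.434, 0.001], [0.677, 0.038], [0.705, -0.187]] c [ 0.5696 -0.0918] sides [np.float64(0.246), np.float64(0.222), np.float64(0.247), np.float64(0.227)]
side bin [[0.697, -0.185], [0.458, -0.219], [0.427, 0.002], [0.671, 0.038]] c [ 0.5633 -0.091 ] sides [np.float64(0.225), np.float64(0.242), np.float64(0.224), np.float64(0.246)]
vial [[ 0.663 -0.35   0.015]]
vialtop [[ 0.649 -0.347  0.062]]
bottle base [[0.719 0.135 0.   ]]
bottletop [[0.715 0.132 0.13 ]]
jar top [[0.693 0.247 0.07 ]]
rack [[0.489 0.66  0.   ]]
rack [[0.096 0.663 0.   ]]
side vialtop [[ 0.65  -0.349  0.062]]
side vialbase [[ 0.648 -0.333  0.   ]]
side bottletop [[0.707 0.137 0.13 ]]
side jar top [[0.685 0.251 0.07 ]]
silver decoy [[0.765, -0.123, 0.024], [0.77, -0.06, 0.024], [0.8, -0.06, 0.024], [0.796, -0.125, 0.024]]
```

```bash
cat >> h.py <<'E'
def down(yaw):
    a=np.radians(yaw); return np.array([[np.cos(a),np.sin(a),0],[np.sin(a),-np.cos(a),0],[0,0,-1]])
def go(*pts):
    """pts: (x,y,z,yawdeg or R or None) -> delta_pos units, turn"""
    s,R=st(); log()
    p=np.array(s['tcp_pos'])
    for x,y,z,yaw in pts:
        Rt=R if yaw is None else (down(yaw) if np.isscalar(yaw) else yaw)
        print('d',np.round(R.T@(np.array([x,y,z])-p)/.05,2).tolist(),'turn',np.round(Ro.from_matrix(R.T@Rt).as_rotvec(),3).tolist())
def log():
    s=sensors.observe()
    open('log.jsonl','a').write(json.dumps([list(map(float,s['joint_pos'])),list(map(float,s['tcp_pos'])),list(map(float,s['orientation']))])+'\n')
E
python3 -c "
from h import *
go((.42,-.38,.231,None),(.53,-.2,.231,10),(.5,.1,.23,7.7),(.469,.372,.2,7.7))"
```

```text
t 0.15 tcp [ 0.1909 -0.5947  0.2306] gap 0.0856 F [-0.  -0.3 -0.3]
[[0.952, 0.306, -0.0], [0.306, -0.952, 0.001], [-0.0, -0.001, -1.0]] q [ 1.37  0.51 -0.24  1.5   0.13  1.15 -0.15]
d [5.68, -2.69, -0.0] turn [0.0, 0.0, 0.0]
d [8.87, -5.44, -0.0] turn [-0.001, 0.0, 0.136]
d [10.13, -11.34, 0.03] turn [-0.001, 0.0, 0.176]
d [11.21, -16.71, 0.63] turn [-0.001, 0.0, 0.176]
```

```bash
python3 -m pendant '[{"turn":[0,0,0],"delta_pos":[1,-0.5,0],"jaw":1},{"turn":[0,0,0],"delta_pos":[2,-0.9,0],"jaw":1},{"turn":[0,0,0],"delta_pos":[3,-1.4,0],"jaw":1},{"turn":[0,0,0],"delta_pos":[4,-1.9,0],"jaw":1},{"turn":[0,0,0],"delta_pos":[5,-2.4,0],"jaw":1},{"turn":[0,0,0.03],"delta_pos":[5.9,-2.9,0],"jaw":1},{"turn":[0,0,0.06],"delta_pos":[6.7,-3.5,0],"jaw":1},{"turn":[0,0,0.09],"delta_pos":[7.4,-4.2,0],"jaw":1},{"turn":[0,0,0.12],"delta_pos":[8.2,-4.9,0],"jaw":1},{"turn":[0,0,0.136],"delta_pos":[8.87,-5.44,0],"jaw":1}]'; python3 -c "
from h import *
go((.5,.1,.23,7.7),(.469,.372,.2,7.7))"
```

```text
clock: 1.4
tcp_pos: [0.531, -0.1982, 0.2312]
orientation: [-3.129, -0.275, 0.0]
contact_force: [0.4, -1.3, 0.3]
finger_gap: 0.0855
t 1.4 tcp [ 0.531  -0.1982  0.2312] gap 0.0855 F [ 0.4 -1.3  0.3]
[[0.985, 0.174, -0.0], [0.174, -0.985, 0.001], [-0.0, -0.001, -1.0]] q [ 0.52  0.42 -0.3   1.66  0.14  1.08 -1.22]
d [0.43, -5.98, 0.03] turn [-0.001, 0.0, 0.041]
d [0.77, -11.44, 0.63] turn [-0.001, 0.0, 0.041]
```

```bash
python3 -m pendant '[{"turn":[0,0,0],"delta_pos":[-0.3,-1.2,0],"jaw":1},{"turn":[0,0,0],"delta_pos":[-0.4,-2.4,0],"jaw":1},{"turn":[0,0,0],"delta_pos":[-0.4,-3.6,0],"jaw":1},{"turn":[0,0,0],"delta_pos":[-0.3,-4.8,0],"jaw":1},{"turn":[0,0,0.04],"delta_pos":[-0.1,-6,0],"jaw":1},{"turn":[0,0,0.04],"delta_pos":[0.1,-7.2,0],"jaw":1},{"turn":[0,0,0.04],"delta_pos":[0.3,-8.4,0],"jaw":1},{"turn":[0,0,0.04],"delta_pos":[0.5,-9.6,0],"jaw":1},{"turn":[0,0,0.04],"delta_pos":[0.7,-10.7,0.3],"jaw":1},{"turn":[0,0,0.041],"delta_pos":[0.77,-11.44,0.6],"jaw":1}]'; python3 -c "
from h import *
snap('wrist','w1.png')
go((.469,.372,.066,7.7))"
```

```text
clock: 2.65
tcp_pos: [0.4679, 0.3725, 0.2006]
orientation: [-3.133, -0.213, 0.0]
contact_force: [-0.4, -0.8, -0.7]
finger_gap: 0.085
t 2.7 tcp [0.4653 0.3768 0.1985] gap 0.0849 F [-1.5  3.7 -0.2]
[[0.99, 0.14, -0.004], [0.14, -0.99, 0.003], [-0.003, -0.004, -1.0]] q [-0.44  0.51 -0.44  1.62  0.23  1.06 -2.38]
d [0.07, 0.12, 2.65] turn [-0.004, 0.003, 0.006]
```

View pics/w1.png

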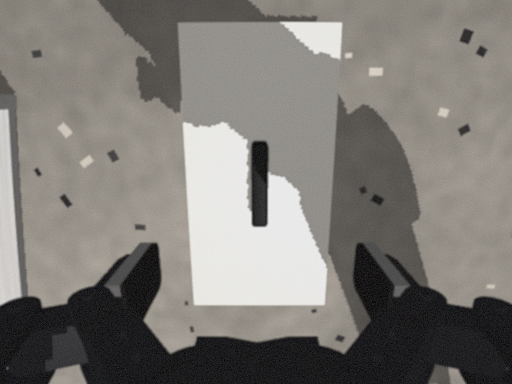

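```bash
python3 -c "
from h import *
c=snap('wrist','w2.png')
hsv=cv2.cvtColor(c['color'],cv2.COLOR_RGB2HSV);V=hsv[...,2].astype(int);S=hsv[...,1]
print(rectmask(c,V<60,.09,240,120,285,240)[:2])
print(rectmask(c,(V>125)&(S<40)&(V<256),.062,176,10,350,310)[:2])
go((.469,.372,.066,7.7))"
```

```text
[(0.4708, 0.37, 68.8, 11.8, 8.1, (267, 182))]
[(0.4677, 0.3707, 269.0, 172.9, 8.1, (264, 161)), (0.6055, 0.3502, 6.3, 1.4, -81.6, (316, 12))]
t 2.75 tcp [0.4657 0.3741 0.1992] gap 0.0856 F [-0.3 -0.7 -0. ]
[[0.99, 0.14, -0.004], [0.14, -0.99, 0.001], [-0.004, -0.002, -1.0]] q [-0.44  0.51 -0.43  1.62  0.23  1.06 -2.37]
d [0.07, 0.05, 2.66] turn [-0.002, 0.004, 0.006]
```

```bash
python3 -m pendant '[{"turn":[0,0,0],"delta_pos":[0.02,0.03,0.6],"jaw":0.7},{"turn":[0,0,0],"delta_pos":[0.02,0.03,1.4],"jaw":0.7},{"turn":[0,0,0],"delta_pos":[0.02,0.03,2.1],"jaw":0.7},{"turn":[0,0,0],"delta_pos":[0.02,0.03,2.5],"jaw":0.6},{"turn":[0,0,0],"delta_pos":[0.02,0.03,2.62],"jaw":0.5},{"turn":[0,0,0],"delta_pos":[0.02,0.03,2.64],"jaw":0},{"turn":[0,0,0],"delta_pos":[0.02,0.03,2.64],"jaw":0},{"turn":[0,0,0],"delta_pos":[0.02,0.03,2.64],"jaw":0},{"turn":[0,0,0],"delta_pos":[0.02,0.03,2.64],"jaw":0},{"turn":[0,0,0],"delta_pos":[0.02,0.03,2.64],"jaw":0}]'; python3 -c "
from h import *
s,R=st()
p=s['tcp_pos']
go((p[0],p[1],.15,7.7),(.441,.202,.15,7.7),(.441,.202,.02,7.7))"
```

```text
clock: 4.0
tcp_pos: [0.4703, 0.3687, 0.0703]
orientation: [-3.133, -0.21, -0.003]
contact_force: [-0.3, 0.1, 6.6]
finger_gap: 0.0127
t 4.0 tcp [0.4703 0.3687 0.0703] gap 0.0127 F [-0.3  0.1  6.6]
[[0.991, 0.134, 0.002], [0.134, -0.991, 0.001], [0.002, -0.001, -1.0]] q [-0.47  0.65 -0.38  1.77  0.32  0.78 -2.45]
t 4.0 tcp [0.4703 0.3687 0.0703] gap 0.0127 F [-0.3  0.1  6.6]
[[0.991, 0.134, 0.002], [0.134, -0.991, 0.001], [0.002, -0.001, -1.0]] q [-0.47  0.65 -0.38  1.77  0.32  0.78 -2.45]
d [0.0, -0.0, -1.59] turn [-0.001, -0.002, -0.0]
d [-1.02, 3.22, -1.6] turn [-0.001, -0.002, -0.0]
d [-1.03, 3.23, 1.0] turn [-0.001, -0.002, -0.0]
```

```bash
python3 -m pendant '[{"turn":[0,0,0],"delta_pos":[0,0,-0.3],"jaw":0},{"turn":[0,0,0],"delta_pos":[0,0,-0.8],"jaw":0},{"turn":[0,0,0],"delta_pos":[0,0,-1.3],"jaw":0},{"turn":[0,0,0],"delta_pos":[-0.1,0.4,-1.5],"jaw":0},{"turn":[0,0,0],"delta_pos":[-0.3,1,-1.5],"jaw":0},{"turn":[0,0,0],"delta_pos":[-0.5,1.7,-1.5],"jaw":0},{"turn":[0,0,0],"delta_pos":[-0.8,2.4,-1.3],"jaw":0},{"turn":[0,0,0],"delta_pos":[-0.95,2.9,-0.8],"jaw":0},{"turn":[0,0,0],"delta_pos":[-1.02,3.2,-0.3],"jaw":0},{"turn":[0,0,0],"delta_pos":[-1.03,3.23,0.2],"jaw":0}]'; python3 -c "
from h import *
snap('side','s1.png')
go((.441,.202,.0205,7.7))"
```

```text
clock: 5.25
tcp_pos: [0.4395, 0.1975, 0.0586]
orientation: [3.133, 0.204, -0.002]
contact_force: [-0.8, 0.5, -2.1]
finger_gap: 0.0124
t 5.3 tcp [0.4382 0.1974 0.0561] gap 0.0126 F [-0.5 -0.7 -4.7]
[[0.991, 0.131, -0.005], [0.131, -0.991, -0.003], [-0.005, 0.003, -1.0]] q [-0.23  0.54 -0.36  2.08  0.34  0.58 -2.27]
d [0.07, -0.09, 0.71] turn [0.003, 0.005, -0.003]
```

View pics/s1.png

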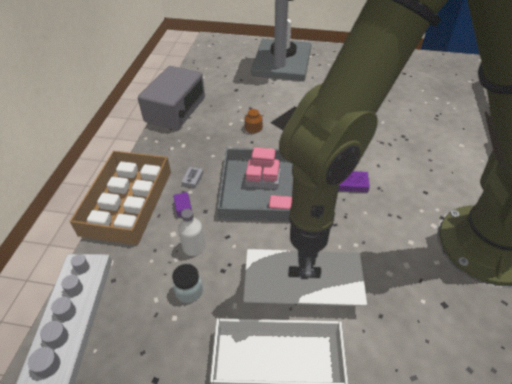

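```bash
python3 -m pendant '[{"turn":[0,0,0],"delta_pos":[0,0,0.3],"jaw":0},{"turn":[0,0,0],"delta_pos":[0,0,0.5],"jaw":0},{"turn":[0,0,0],"delta_pos":[0,0,0.65],"jaw":0},{"turn":[0,0,0],"delta_pos":[0,0,0.72],"jaw":0},{"turn":[0,0,0],"delta_pos":[0,0,0.72],"jaw":0},{"turn":[0,0,0],"delta_pos":[0,0,0.72],"jaw":0.5},{"turn":[0,0,0],"delta_pos":[0,0,0.72],"jaw":0.8},{"turn":[0,0,0],"delta_pos":[0,0,0.3],"jaw":0.8},{"turn":[0,0,0],"delta_pos":[0,0,-0.6],"jaw":0.9},{"turn":[0,0,0],"delta_pos":[0,0,-1.6],"jaw":1}]'; python3 -c "
from h import *
snap('side','s2.png')
go((.52,.05,.18,60),(.586,-.138,.18,96))"
```

```text
clock: 6.55
tcp_pos: [0.4399, 0.2011, 0.1405]
orientation: [3.134, 0.21, -0.002]
contact_force: [1.0, -0.3, 0.4]
finger_gap: 0.0854
t 6.6 tcp [0.4424 0.2029 0.1465] gap 0.0857 F [ 0.9 -0.   4.3]
[[0.991, 0.134, 0.007], [0.134, -0.991, 0.003], [0.007, -0.002, -1.0]] q [-0.16  0.41 -0.45  1.98  0.25  0.8  -2.18]
d [1.13, 3.24, -0.67] turn [0.001, -0.008, -0.913]
d [1.94, 7.14, -0.67] turn [0.004, -0.008, -1.541]
```

View pics/s2.png

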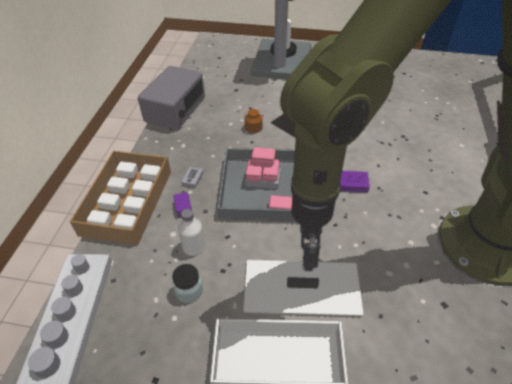

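```bash
python3 -m pendant '[{"turn":[0,0,-0.16],"delta_pos":[0.2,0.5,-0.8],"jaw":1},{"turn":[0,0,-0.33],"delta_pos":[0.4,1.3,-1.0],"jaw":1},{"turn":[0,0,-0.5],"delta_pos":[0.6,2.1,-1.0],"jaw":1},{"turn":[0,0,-0.67],"delta_pos":[0.9,2.9,-1.0],"jaw":1},{"turn":[0,0,-0.84],"delta_pos":[1.1,3.8,-1.0],"jaw":1},{"turn":[0,0,-1.01],"delta_pos":[1.4,4.7,-1.0],"jaw":1},{"turn":[0,0,-1.18],"delta_pos":[1.6,5.6,-1.0],"jaw":1},{"turn":[0,0,-1.35],"delta_pos":[1.8,6.4,-1.0],"jaw":1},{"turn":[0,0,-1.5],"delta_pos":[1.9,6.9,-1.0],"jaw":1},{"turn":[0,-0.004,-1.54],"delta_pos":[1.94,7.1,-1.0],"jaw":1}]'; sleep 0; python3 -c "
from h import *
capture('wrist');capture('wrist');capture('wrist')
c=snap('wrist','w3.png')
hsv=cv2.cvtColor(c['color'],cv2.COLOR_RGB2HSV);H,S,V=[hsv[...,i].astype(int) for i in range(3)]
pk=((H>165)|(H<3))&(S>70)
for z in(.089,.059,.035): print(z,rectmask(c,pk&(V>170),z,0,0,512,384),)
go((.586,-.138,.07,96))"
```

```text
clock: 7.85
tcp_pos: [0.5839, -0.1403, 0.1889]
orientation: [2.105, 2.332, -0.007]
contact_force: [0.2, 0.5, 0.3]
finger_gap: 0.0855
0.089 [(0.5968, -0.1071, 62.6, 58.9, -19.2, (269, 162)), (0.532, -0.0321, 47.4, 29.8, 2.9, (199, 37)), (0.5645, -0.1036, 33.4, 27.8, 2.8, (237, 144))]
0.059 [(0.5993, -0.1117, 70.3, 66.2, -19.2, (269, 162)), (0.5264, -0.0274, 53.2, 33.5, 2.9, (199, 37)), (0.5629, -0.1077, 37.5, 31.3, 2.8, (237, 144))]
0.035 [(0.6012, -0.1154, 76.5, 72.0, -19.2, (269, 162)), (0.5219, -0.0237, 57.9, 36.5, 2.9, (199, 37)), (0.5616, -0.111, 40.8, 34.1, 2.8, (237, 144))]
t 8.05 tcp [ 0.5836 -0.1372  0.1893] gap 0.0857 F [ 0.5 -0.2  0.7]
[[-0.102, 0.995, -0.002], [0.995, 0.102, -0.002], [-0.002, -0.002, -1.0]] q [ 0.68  0.6  -0.81  1.63  0.47  1.13 -0.16]
d [-0.01, 0.05, 2.39] turn [-0.002, 0.002, -0.003]
```

View pics/w3.png

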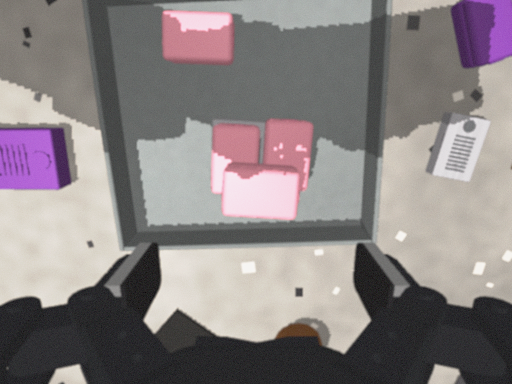

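```bash
python3 -c "
from h import *
c=load('w3.png')
big('w3.png','z3.png',150,0,350,230,3)
print('cam',-c['R'].T@c['t'],c['R'][2])
X=onz(c,[[228,165],[299,166],[298,219],[222,214]],.089);print(X.round(4).tolist(),X.mean(0))
for n,(x,y,z) in dict(c4=(.586,-.138,.089),c5=(.5205,-.02,.035)).items():print(n,proj(c,[x,y,z]))
"
```

```text
cam [ 0.57728973 -0.07023781  0.33148011] [ 0.0240851  -0.27001967 -0.96255352]
[[0.5596, -0.1195, 0.089], [0.6131, -0.1148, 0.089], [0.6181, -0.1572, 0.089], [0.5579, -0.1591, 0.089]] [ 0.58717672 -0.13762565  0.089     ]
c4 [[260.1917652  191.87982781]]
c5 [[196.65677104  32.15343717]]
```

View pics/z3.png

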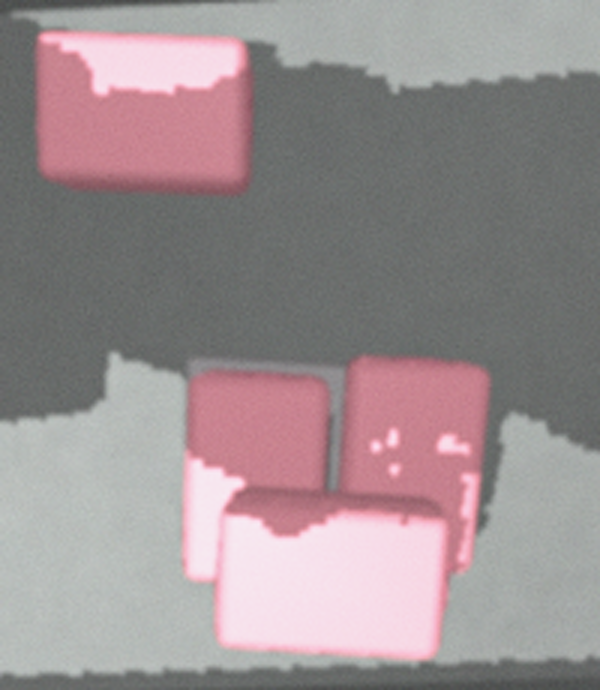

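```bash
python3 -m pendant '[{"turn":[0,0,0],"delta_pos":[0,0.06,0.6],"jaw":1},{"turn":[0,0,0],"delta_pos":[0,0.06,1.3],"jaw":1},{"turn":[0,0,0],"delta_pos":[0,0.06,2],"jaw":1},{"turn":[0,0,0],"delta_pos":[0,0.06,2.4],"jaw":1},{"turn":[0,0,0],"delta_pos":[0,0.06,2.6],"jaw":1},{"turn":[0,0,0],"delta_pos":[0,0.06,2.62],"jaw":0.3},{"turn":[0,0,0],"delta_pos":[0,0.06,2.62],"jaw":0.2},{"turn":[0,0,0],"delta_pos":[0,0.06,2.62],"jaw":0.2},{"turn":[0,0,0],"delta_pos":[0,0.06,2.4],"jaw":0.2},{"turn":[0,0,0],"delta_pos":[0,0.06,2],"jaw":0.2}]'; python3 -c "
from h import *
capture('wrist');capture('wrist')
c=snap('wrist','w4.png')
s,R=st();p=s['tcp_pos']
# box axes
a=np.radians(7.9);bx=np.array([np.cos(a),np.sin(a)]);B=np.array([.4695,.3705])
print([ (B+bx*d).round(4).tolist() for d in(-.084,-.028,.028,.084)])
go((*(B+bx*.084),.2,7.9),(*(B+bx*.084),.03,7.9))"
```

```text
clock: 9.3
tcp_pos: [0.5862, -0.1376, 0.0901]
orientation: [-2.104, -2.332, 0.006]
contact_force: [-0.2, -0.6, -0.8]
finger_gap: 0.0591
t 9.45 tcp [ 0.5876 -0.1376  0.0911] gap 0.0596 F [-0.2 -0.  -1.1]
[[-0.103, 0.995, 0.001], [0.995, 0.103, -0.003], [-0.003, 0.0, -1.0]] q [ 0.63  0.7  -0.75  1.73  0.58  0.94 -0.25]
[[0.3863, 0.359], [0.4418, 0.3667], [0.4972, 0.3743], [0.5527, 0.382]]
t 9.45 tcp [ 0.5876 -0.1376  0.0911] gap 0.0596 F [-0.2 -0.  -1.1]
[[-0.103, 0.995, 0.001], [0.995, 0.103, -0.003], [-0.003, 0.0, -1.0]] q [ 0.63  0.7  -0.75  1.73  0.58  0.94 -0.25]
d [10.4, 0.37, -2.21] turn [0.003, 0.002, 1.536]
d [10.41, 0.37, 1.19] turn [0.003, 0.002, 1.536]
```

View pics/w4.png

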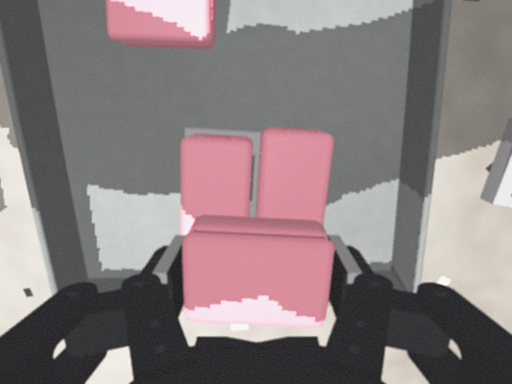

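```bash
python3 -m pendant '[{"turn":[0,0,0],"delta_pos":[0,0,-0.8],"jaw":0.2},{"turn":[0,0,0.1],"delta_pos":[0.5,0,-1.6],"jaw":0.2},{"turn":[0,0,0.28],"delta_pos":[1.6,0,-2.2],"jaw":0.2},{"turn":[0,0,0.45],"delta_pos":[2.8,0,-2.2],"jaw":0.2},{"turn":[0,0,0.62],"delta_pos":[4,0.1,-2.2],"jaw":0.2},{"turn":[0,0,0.79],"delta_pos":[5.2,0.1,-2.2],"jaw":0.2},{"turn":[0,0,0.96],"delta_pos":[6.4,0.2,-2.2],"jaw":0.2},{"turn":[0,0,1.13],"delta_pos":[7.6,0.2,-2.2],"jaw":0.2},{"turn":[0,0,1.3],"delta_pos":[8.8,0.3,-2.2],"jaw":0.2},{"turn":[0,0,1.47],"delta_pos":[9.8,0.37,-2.2],"jaw":0.2}]'; python3 -c "
from h import *
capture('wrist');capture('wrist')
go((.5527,.382,.1,7.9),(.5527,.382,.03,7.9),(.5527,.382,.02,7.9))"
```

```text
clock: 10.7
tcp_pos: [0.554, 0.3545, 0.1977]
orientation: [3.124, 0.313, -0.004]
contact_force: [-0.0, -1.4, -0.8]
finger_gap: 0.0593
t 10.8 tcp [0.5512 0.3603 0.1976] gap 0.0596 F [-0.7  0.7 -0.1]
[[0.978, 0.207, -0.004], [0.207, -0.978, 0.002], [-0.004, -0.003, -1.0]] q [-0.38  0.6  -0.42  1.45  0.25  1.14 -2.2 ]
d [0.13, -0.41, 1.95] turn [-0.003, 0.004, 0.071]
d [0.13, -0.41, 3.35] turn [-0.003, 0.004, 0.071]
d [0.13, -0.41, 3.55] turn [-0.003, 0.004, 0.071]
```

```bash
python3 -m pendant '[{"turn":[0,0,0.04],"delta_pos":[0.1,-0.3,0.3],"jaw":0.2},{"turn":[0,0,0.07],"delta_pos":[0.1,-0.5,0.9],"jaw":0.2},{"turn":[0,0,0.07],"delta_pos":[0.1,-0.5,1.5],"jaw":0.2},{"turn":[0,0,0.07],"delta_pos":[0.1,-0.5,1.9],"jaw":0.2},{"turn":[0,0,0.07],"delta_pos":[0.1,-0.5,2],"jaw":0.2},{"turn":[0,0,0.07],"delta_pos":[0.1,-0.5,2],"jaw":0.2},{"turn":[0,0,0.07],"delta_pos":[0.1,-0.5,2],"jaw":0.2},{"turn":[0,0,0.07],"delta_pos":[0.1,-0.5,2],"jaw":0.2},{"turn":[0,0,0.07],"delta_pos":[0.1,-0.5,2],"jaw":0.2},{"turn":[0,0,0.07],"delta_pos":[0.1,-0.5,2],"jaw":0.2}]'; python3 -c "
from h import *
go((.5527,.382,.008,7.9))
c=snap('wrist','w5.png')"
```

```text
clock: 12.05
tcp_pos: [0.5545, 0.3773, 0.0981]
orientation: [3.132, 0.21, -0.003]
contact_force: [-0.1, -0.0, -0.3]
finger_gap: 0.0597
t 12.05 tcp [0.5545 0.3773 0.0981] gap 0.0597 F [-0.1 -0.  -0.3]
[[0.991, 0.133, -0.002], [0.133, -0.991, -0.003], [-0.002, 0.002, -1.0]] q [-0.43  0.71 -0.37  1.53  0.29  0.96 -2.32]
d [-0.02, -0.1, 1.8] turn [0.002, 0.002, -0.004]
```

View pics/w5.png

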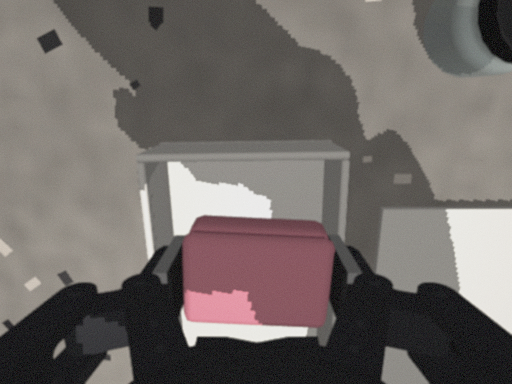

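```bash
python3 -m pendant '[{"turn":[0,0,0],"delta_pos":[0,-0.1,0.5],"jaw":0.2},{"turn":[0,0,0],"delta_pos":[0,-0.1,1.0],"jaw":0.2},{"turn":[0,0,0],"delta_pos":[0,-0.1,1.5],"jaw":0.2},{"turn":[0,0,0],"delta_pos":[0,-0.1,1.75],"jaw":0.2},{"turn":[0,0,0],"delta_pos":[0,-0.1,1.8],"jaw":0.2},{"turn":[0,0,0],"delta_pos":[0,-0.1,1.8],"jaw":0.8},{"turn":[0,0,0],"delta_pos":[0,-0.1,1.8],"jaw":0.85},{"turn":[0,0,0],"delta_pos":[0,-0.1,1.6],"jaw":0.85},{"turn":[0,0,0],"delta_pos":[0,-0.1,0.8],"jaw":0.85},{"turn":[0,0,0],"delta_pos":[0,-0.1,-0.5],"jaw":0.85}]'; python3 -c "
from h import *
capture('wrist');capture('wrist')
c=snap('wrist','w6.png')
go((.5527,.382,.2,7.9),(.5205,-.02,.2,92),(.5205,-.02,.006,92))
c=snap('scene','a1.png')"
```

```text
clock: 13.35
tcp_pos: [0.553, 0.3814, 0.1207]
orientation: [3.13, 0.21, -0.008]
contact_force: [0.8, 0.7, -0.3]
finger_gap: 0.0724
t 13.5 tcp [0.5558 0.3841 0.1258] gap 0.0727 F [-0.5  0.8 -0.1]
[[0.991, 0.133, 0.005], [0.133, -0.991, 0.003], [0.005, -0.002, -1.0]] q [-0.43  0.69 -0.38  1.5   0.28  1.01 -2.32]
d [-0.06, 0.03, -1.49] turn [-0.002, -0.005, -0.004]
d [-1.77, 7.91, -1.51] turn [0.002, -0.006, -1.472]
d [-1.79, 7.92, 2.37] turn [0.002, -0.006, -1.472]
```

View pics/w6.png

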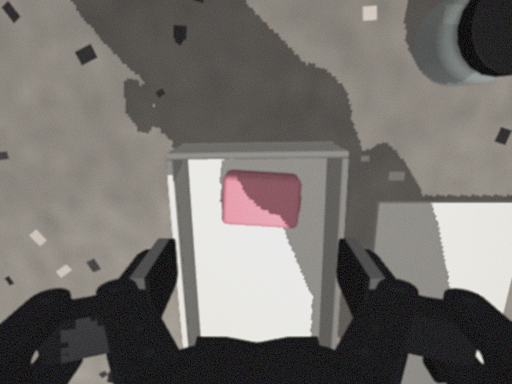

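View pics/a1.png

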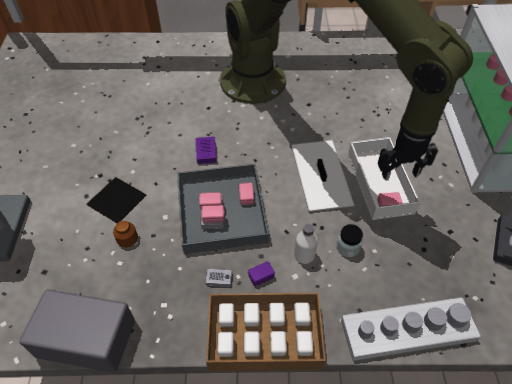

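```bash
python3 -m pendant '[{"turn":[0,0,-0.1],"delta_pos":[0,0.2,-1.0],"jaw":0.9},{"turn":[0,0,-0.26],"delta_pos":[-0.2,1,-1.5],"jaw":1},{"turn":[0,0,-0.42],"delta_pos":[-0.4,2,-1.5],"jaw":1},{"turn":[0,0,-0.58],"delta_pos":[-0.6,3,-1.5],"jaw":1},{"turn":[0,0,-0.74],"delta_pos":[-0.8,4,-1.5],"jaw":1},{"turn":[0,0,-0.9],"delta_pos":[-1,5,-1.5],"jaw":1},{"turn":[0,0,-1.06],"delta_pos":[-1.2,6,-1.5],"jaw":1},{"turn":[0,0,-1.22],"delta_pos":[-1.5,7,-1.5],"jaw":1},{"turn":[0,0,-1.38],"delta_pos":[-1.7,7.7,-1.5],"jaw":1},{"turn":[0,0,-1.47],"delta_pos":[-1.78,7.9,-1.5],"jaw":1}]'; python3 -c "
from h import *
for _ in range(4): capture('wrist')
c=snap('wrist','w7.png')
go((.5205,-.02,.006,92))
hsv=cv2.cvtColor(c['color'],cv2.COLOR_RGB2HSV);H,S,V=[hsv[...,i].astype(int) for i in range(3)]
pk=((H>165)|(H<3))&(S>60)
print(proj(c,[.5205,-.02,.035]))
for z in(.035,): print(z,rectmask(c,pk&(V>130),z,0,0,512,384),)
"
```

```text
clock: 14.8
tcp_pos: [0.5173, -0.0245, 0.1954]
orientation: [-2.184, -2.257, 0.01]
contact_force: [-0.9, 0.4, -0.7]
finger_gap: 0.0854
t 15.05 tcp [ 0.5183 -0.0201  0.1963] gap 0.0852 F [-0.1  0.4  0.6]
[[-0.032, 0.999, -0.003], [0.999, 0.032, -0.002], [-0.002, -0.003, -1.0]] q [ 0.55  0.47 -0.83  1.82  0.4   1.03 -0.41]
d [0.01, 0.05, 3.81] turn [-0.003, 0.002, -0.003]
[[259.88849204 173.77662942]]
0.035 [(0.521, -0.0183, 61.8, 39.6, -2.1, (260, 174)), (0.5886, -0.1227, 87.4, 74.7, 2.9, (321, 271))]
```

View pics/w7.png

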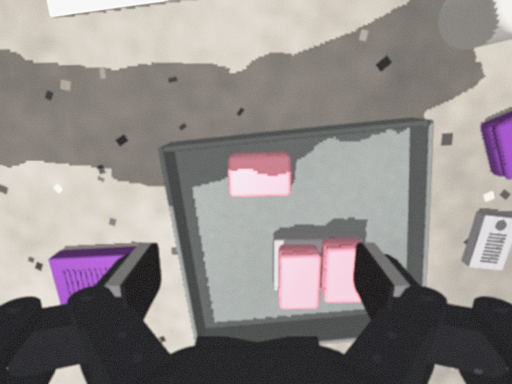

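```bash
python3 -m pendant '[{"turn":[0,0,0],"delta_pos":[0.02,0.05,0.8],"jaw":1},{"turn":[0,0,0],"delta_pos":[0.02,0.05,1.8],"jaw":1},{"turn":[0,0,0],"delta_pos":[0.02,0.05,2.8],"jaw":1},{"turn":[0,0,0],"delta_pos":[0.02,0.05,3.5],"jaw":1},{"turn":[0,0,0],"delta_pos":[0.02,0.05,3.8],"jaw":1},{"turn":[0,0,0],"delta_pos":[0.02,0.05,3.83],"jaw":0.4},{"turn":[0,0,0],"delta_pos":[0.02,0.05,3.83],"jaw":0.2},{"turn":[0,0,0],"delta_pos":[0.02,0.05,3.83],"jaw":0.2},{"turn":[0,0,0],"delta_pos":[0.02,0.05,3],"jaw":0.2},{"turn":[0,0,0],"delta_pos":[0.02,0.05,2],"jaw":0.2}]'; python3 -c "
from h import *
capture('wrist');capture('wrist')
c=snap('wrist','w8.png')
go((.4972,.3743,.2,7.9))"
```

```text
clock: 16.3
tcp_pos: [0.5204, -0.0202, 0.0979]
orientation: [-2.184, -2.257, 0.006]
contact_force: [0.7, -0.4, -0.7]
finger_gap: 0.0592
t 16.45 tcp [ 0.5227 -0.0201  0.0998] gap 0.0593 F [-0.4 -0.9 -0.3]
[[-0.032, 0.999, 0.004], [0.999, 0.032, -0.003], [-0.003, 0.004, -1.0]] q [ 0.48  0.59 -0.75  1.94  0.54  0.82 -0.54]
d [7.89, -0.25, -2.03] turn [0.006, -0.0, 1.465]
```

View pics/w8.png

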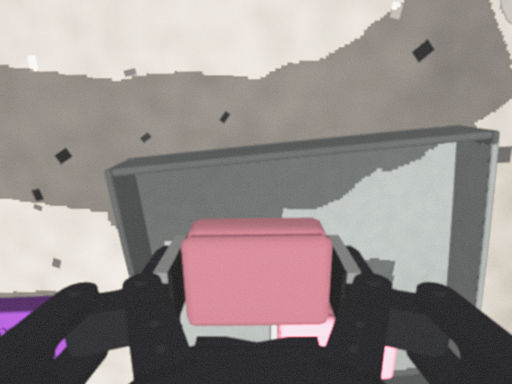

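```bash
python3 -m pendant '[{"turn":[0,0,0.05],"delta_pos":[0.1,0,-1.0],"jaw":0.2},{"turn":[0,0,0.2],"delta_pos":[0.8,0,-2],"jaw":0.2},{"turn":[0,0,0.37],"delta_pos":[1.8,0,-2],"jaw":0.2},{"turn":[0,0,0.54],"delta_pos":[2.8,-0.1,-2],"jaw":0.2},{"turn":[0,0,0.71],"delta_pos":[3.8,-0.1,-2],"jaw":0.2},{"turn":[0,0,0.88],"delta_pos":[4.8,-0.1,-2],"jaw":0.2},{"turn":[0,0,1.05],"delta_pos":[5.8,-0.2,-2],"jaw":0.2},{"turn":[0,0,1.22],"delta_pos":[6.8,-0.2,-2],"jaw":0.2},{"turn":[0,0,1.38],"delta_pos":[7.6,-0.25,-2],"jaw":0.2},{"turn":[0,0,1.465],"delta_pos":[7.9,-0.25,-1.9],"jaw":0.2}]'; python3 -c "
from h import *
for _ in range(5): capture('wrist')
go((.497,.375,.1,7.9),(.497,.375,.008,7.9))"
```

```text
clock: 17.7
tcp_pos: [0.4939, 0.3777, 0.19]
orientation: [3.132, 0.217, -0.005]
contact_force: [-0.7, -0.2, -0.8]
finger_gap: 0.059
t 17.95 tcp [0.4957 0.3731 0.1902] gap 0.0587 F [ 0.2 -0.3 -0.2]
[[0.99, 0.139, -0.003], [0.139, -0.99, -0.004], [-0.003, 0.004, -1.0]] q [-0.43  0.55 -0.42  1.57  0.25  1.08 -2.34]
d [0.04, -0.04, 1.8] turn [0.004, 0.003, 0.002]
d [0.04, -0.05, 3.64] turn [0.004, 0.003, 0.002]
```

```bash
python3 -m pendant '[{"turn":[0,0,0],"delta_pos":[0.04,-0.05,0.8],"jaw":0.2},{"turn":[0,0,0],"delta_pos":[0.04,-0.05,1.8],"jaw":0.2},{"turn":[0,0,0],"delta_pos":[0.04,-0.05,2.7],"jaw":0.2},{"turn":[0,0,0],"delta_pos":[0.04,-0.05,3.4],"jaw":0.2},{"turn":[0,0,0],"delta_pos":[0.04,-0.05,3.6],"jaw":0.2},{"turn":[0,0,0],"delta_pos":[0.04,-0.05,3.64],"jaw":0.2},{"turn":[0,0,0],"delta_pos":[0.04,-0.05,3.64],"jaw":0.8},{"turn":[0,0,0],"delta_pos":[0.04,-0.05,3.6],"jaw":0.85},{"turn":[0,0,0],"delta_pos":[0.04,-0.05,2.8],"jaw":0.85},{"turn":[0,0,0],"delta_pos":[0.04,-0.05,1.6],"jaw":0.85}]'; python3 -c "
from h import *
capture('wrist');capture('wrist')
c=snap('wrist','w9.png')
c=snap('scene','a2.png');c2=snap('side','s3.png')
for c in (c,c2):
    hsv=cv2.cvtColor(c['color'],cv2.COLOR_RGB2HSV);H,S,V=[hsv[...,i].astype(int) for i in range(3)]
    pk=((H>165)|(H<3))&(S>60)
    print(rectmask(c,pk&(V>175),.059,170,120,330,250))
go((.57,-.115,.2,8))"
```

```text
clock: 19.2
tcp_pos: [0.4962, 0.3765, 0.1112]
orientation: [3.13, 0.218, -0.007]
contact_force: [1.2, 0.2, 0.4]
finger_gap: 0.0727
[(0.6112, -0.1122, 54.2, 36.3, -86.8, (213, 212)), (0.5676, -0.12, 56.6, 34.3, 89.3, (211, 199))]
[]
t 19.45 tcp [0.497  0.377  0.1113] gap 0.0725 F [-0.5 -1.1 -0.2]
[[0.99, 0.138, -0.001], [0.138, -0.99, -0.002], [-0.001, 0.002, -1.0]] q [-0.45  0.64 -0.4   1.66  0.3   0.91 -2.39]
d [0.08, 9.95, -1.75] turn [0.002, 0.001, -0.001]
```

View pics/w9.png

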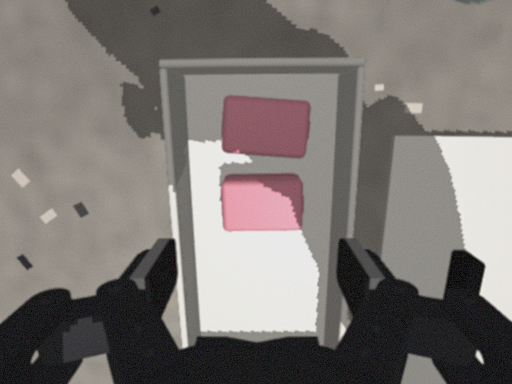

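View pics/a2.png

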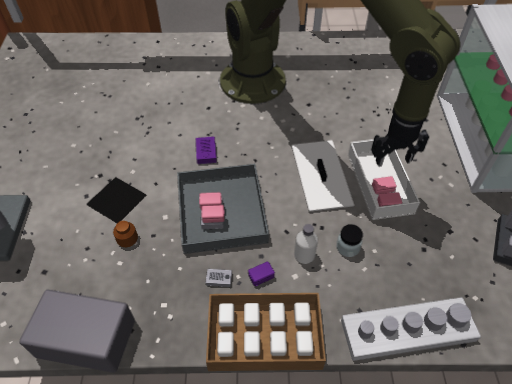

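```bash
python3 -m pendant '[{"turn":[0,0,0],"delta_pos":[0,0,-0.9],"jaw":0.9},{"turn":[0,0,0],"delta_pos":[0,0.8,-1.75],"jaw":1},{"turn":[0,0,0],"delta_pos":[0,2,-1.75],"jaw":1},{"turn":[0,0,0],"delta_pos":[0,3.2,-1.75],"jaw":1},{"turn":[0,0,0],"delta_pos":[0,4.4,-1.75],"jaw":1},{"turn":[0,0,0],"delta_pos":[0.1,5.6,-1.75],"jaw":1},{"turn":[0,0,0.03],"delta_pos":[0.1,6.8,-1.75],"jaw":1},{"turn":[0,0,0.06],"delta_pos":[0.1,8,-1.75],"jaw":1},{"turn":[0,0,0.08],"delta_pos":[0.1,9.2,-1.75],"jaw":1},{"turn":[0,0,0.08],"delta_pos":[0.1,9.9,-1.75],"jaw":1}]'; python3 -c "
from h import *
for _ in range(4): capture('wrist')
c=snap('wrist','w10.png')
go((.608,-.113,.045,3))
hsv=cv2.cvtColor(c['color'],cv2.COLOR_RGB2HSV);H,S,V=[hsv[...,i].astype(int) for i in range(3)]
pk=((H>165)|(H<3))&(S>50)
print(proj(c,[.608,-.113,.059]),proj(c,[.564,-.12,.059]))
for z in(.059,): print(z,rectmask(c,pk&(V>120),z,0,0,512,384),)
"
```

```text
clock: 20.7
tcp_pos: [0.5695, -0.1164, 0.1976]
orientation: [3.137, 0.086, -0.008]
contact_force: [0.7, 0.4, -0.5]
finger_gap: 0.0851
t 20.95 tcp [ 0.5699 -0.1113  0.1982] gap 0.0852 F [-1.5  0.2  0.6]
[[0.998, 0.059, -0.004], [0.059, -0.998, -0.002], [-0.004, 0.001, -1.0]] q [ 0.39  0.48 -0.37  1.67  0.2   1.04 -1.56]
d [0.77, 0.08, 3.06] turn [0.001, 0.004, 0.007]
[[259.1408293  136.39578564]] [[264.05532719 186.42286351]]
0.059 [(0.5769, -0.1196, 80.6, 63.9, 7.0, (264, 172))]
```

View pics/w10.png

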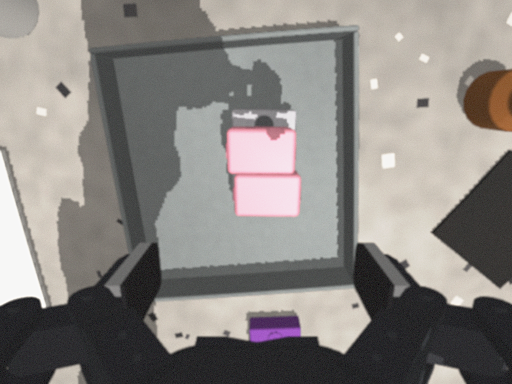

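```bash
python3 -c "
from h import *
c=snap('scene','a3.png');big('a3.png','z4.png',170,140,280,260,5)
c=snap('side','s4.png')
big('w10.png','z5.png',200,80,330,240,4)
c=load('w10.png')
print('upper',onz(c,[[228,129],[296,128],[295,172],[230,172]],.059)[:,:2].round(4).tolist())
print('lower',onz(c,[[235,175],[299,174],[300,215],[237,215]],.059)[:,:2].round(4).tolist())
print('gauge',onz(c,[[233,110],[296,110]],.029)[:,:2].round(4).tolist())
"
```

```text
upper [[0.6128, -0.0862], [0.6169, -0.1439], [0.5787, -0.1464], [0.5754, -0.0892]]
lower [[0.573, -0.0937], [0.5771, -0.1501], [0.5388, -0.1546], [0.5356, -0.097]]
gauge [[0.6277, -0.0878], [0.6311, -0.1463]]
```

View pics/z4.png

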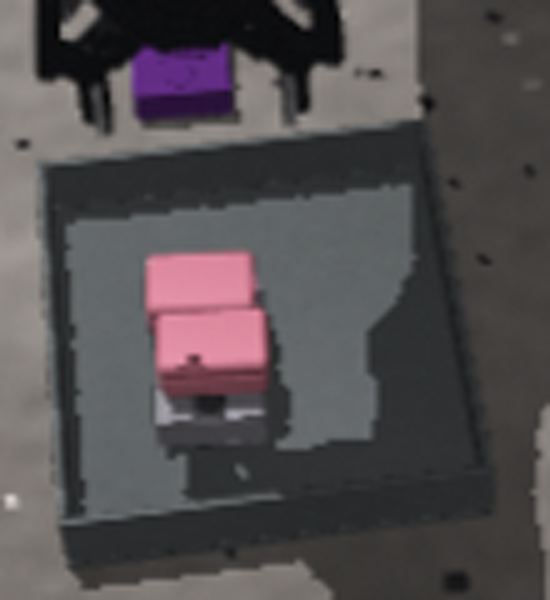

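View pics/z5.png

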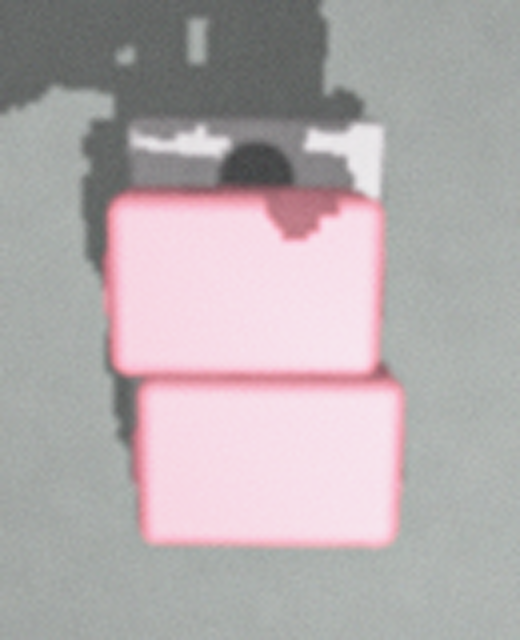

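```bash
python3 -m pendant '[{"turn":[0,0,0],"delta_pos":[0.3,0.1,0.5],"jaw":1},{"turn":[0,0,0],"delta_pos":[0.51,0.13,1.2],"jaw":1},{"turn":[0,0,0],"delta_pos":[0.51,0.13,2],"jaw":1},{"turn":[0,0,0],"delta_pos":[0.51,0.13,2],"jaw":1},{"turn":[0,0,0],"delta_pos":[0.51,0.13,2],"jaw":1},{"turn":[0,0,0],"delta_pos":[0.51,0.13,2],"jaw":1},{"turn":[0,0,0],"delta_pos":[0.51,0.13,2],"jaw":1},{"turn":[0,0,0],"delta_pos":[0.51,0.13,2],"jaw":1},{"turn":[0,0,0],"delta_pos":[0.51,0.13,2],"jaw":1},{"turn":[0,0,0],"delta_pos":[0.51,0.13,2],"jaw":1}]'; python3 -c "
from h import *
c=snap('wrist','w11.png')
go((.596,-.1164,.029,4))"
```

```text
clock: 22.3
tcp_pos: [0.5961, -0.1175, 0.0992]
orientation: [3.138, 0.092, -0.004]
contact_force: [0.3, 0.6, 0.3]
finger_gap: 0.0857
t 22.35 tcp [ 0.5961 -0.1175  0.0992] gap 0.0854 F [ 0.5  0.4 -0.2]
[[0.998, 0.059, -0.002], [0.059, -0.998, -0.003], [-0.002, 0.003, -1.0]] q [ 0.36  0.62 -0.33  1.71  0.26  0.85 -1.6 ]
d [0.0, -0.03, 1.4] turn [0.003, 0.002, -0.011]
```

View pics/w11.png

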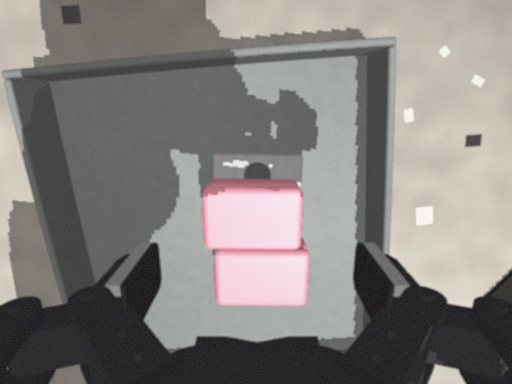

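```bash
python3 -m pendant '[{"turn":[0,0,0],"delta_pos":[0,-0.03,0.5],"jaw":1},{"turn":[0,0,0],"delta_pos":[0,-0.03,1.1],"jaw":1},{"turn":[0,0,0],"delta_pos":[0,-0.03,1.36],"jaw":1},{"turn":[0,0,0],"delta_pos":[0,-0.03,1.4],"jaw":0.7},{"turn":[0,0,0],"delta_pos":[0,-0.03,1.4],"jaw":0.3},{"turn":[0,0,0],"delta_pos":[0,-0.03,1.4],"jaw":0.2},{"turn":[0,0,0],"delta_pos":[0,-0.03,1.4],"jaw":0.2},{"turn":[0,0,0],"delta_pos":[0,-0.03,1.1],"jaw":0.2},{"turn":[0,0,0],"delta_pos":[0,-0.03,0.3],"jaw":0.2},{"turn":[0,0,0],"delta_pos":[0,-0.03,-1],"jaw":0.2}]'; python3 -c "
from h import *
for _ in range(3): capture('wrist')
c=snap('wrist','w12.png')
go((.4418,.3677,.2,7.9))"
```

```text
clock: 23.6
tcp_pos: [0.595, -0.1158, 0.1475]
orientation: [3.138, 0.093, -0.008]
contact_force: [1.4, -0.7, -1.0]
finger_gap: 0.0592
t 23.8 tcp [ 0.597  -0.116   0.1491] gap 0.0591 F [ 0.2  0.  -0. ]
[[0.998, 0.059, 0.002], [0.059, -0.998, -0.004], [0.001, 0.004, -1.0]] q [ 0.37  0.56 -0.35  1.66  0.23  0.95 -1.58]
d [-2.53, -9.84, -1.06] turn [0.004, -0.001, -0.079]
```

View pics/w12.png

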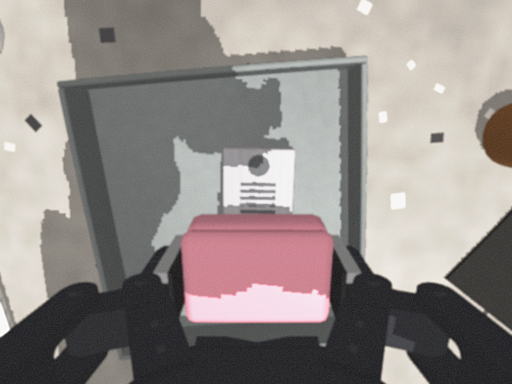

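```bash
python3 -m pendant '[{"turn":[0,0,0],"delta_pos":[-0.2,-0.5,-0.7],"jaw":0.2},{"turn":[0,0,0],"delta_pos":[-0.5,-1.6,-1.1],"jaw":0.2},{"turn":[0,0,0],"delta_pos":[-0.8,-2.8,-1.1],"jaw":0.2},{"turn":[0,0,0],"delta_pos":[-1.1,-4,-1.1],"jaw":0.2},{"turn":[0,0,0],"delta_pos":[-1.4,-5.2,-1.1],"jaw":0.2},{"turn":[0,0,-0.02],"delta_pos":[-1.7,-6.4,-1.1],"jaw":0.2},{"turn":[0,0,-0.04],"delta_pos":[-2,-7.6,-1.1],"jaw":0.2},{"turn":[0,0,-0.06],"delta_pos":[-2.3,-8.7,-1.1],"jaw":0.2},{"turn":[0,0,-0.08],"delta_pos":[-2.5,-9.5,-1.1],"jaw":0.2},{"turn":[0,0,-0.08],"delta_pos":[-2.53,-9.84,-1],"jaw":0.2}]'; python3 -c "
from h import *
for _ in range(5): capture('wrist')
c=snap('wrist','w13.png')
go((.4418,.3677,.1,7.9),(.4418,.3677,.008,7.9))"
```

```text
clock: 25.05
tcp_pos: [0.4391, 0.3703, 0.1949]
orientation: [3.131, 0.224, -0.006]
contact_force: [1.0, 0.6, -0.5]
finger_gap: 0.059
t 25.35 tcp [0.4421 0.3658 0.1954] gap 0.0592 F [ 0.5 -0.  -0. ]
[[0.991, 0.135, -0.002], [0.135, -0.991, -0.004], [-0.003, 0.004, -1.0]] q [-0.44  0.48 -0.46  1.69  0.24  1.03 -2.41]
d [0.0, -0.05, 1.91] turn [0.004, 0.003, -0.002]
d [0.01, -0.05, 3.75] turn [0.004, 0.003, -0.002]
```

View pics/w13.png

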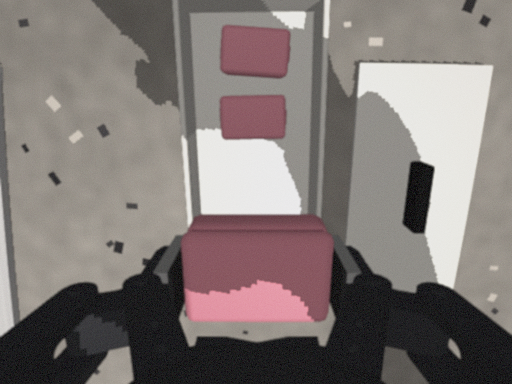

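```bash
python3 -m pendant '[{"turn":[0,0,0],"delta_pos":[0,-0.05,0.8],"jaw":0.2},{"turn":[0,0,0],"delta_pos":[0,-0.05,1.8],"jaw":0.2},{"turn":[0,0,0],"delta_pos":[0,-0.05,2.7],"jaw":0.2},{"turn":[0,0,0],"delta_pos":[0,-0.05,3.5],"jaw":0.2},{"turn":[0,0,0],"delta_pos":[0,-0.05,3.7],"jaw":0.2},{"turn":[0,0,0],"delta_pos":[0,-0.05,3.75],"jaw":0.2},{"turn":[0,0,0],"delta_pos":[0,-0.05,3.75],"jaw":0.8},{"turn":[0,0,0],"delta_pos":[0,-0.05,3.7],"jaw":0.85},{"turn":[0,0,0],"delta_pos":[0,-0.05,2.8],"jaw":0.85},{"turn":[0,0,0],"delta_pos":[0,-0.05,1.6],"jaw":0.85}]'; python3 -c "
from h import *
for _ in range(3): capture('wrist')
c=snap('wrist','w14.png')
go((.556,-.124,.2,4))"
```

```text
clock: 26.6
tcp_pos: [0.4401, 0.3698, 0.1169]
orientation: [3.131, 0.218, -0.006]
contact_force: [0.7, -0.3, 0.0]
finger_gap: 0.0724
t 26.8 tcp [0.4414 0.3708 0.1181] gap 0.0726 F [-0.6 -0.  -0.5]
[[0.99, 0.138, 0.001], [0.138, -0.99, -0.0], [0.001, 0.0, -1.0]] q [-0.47  0.57 -0.43  1.78  0.3   0.86 -2.47]
d [0.91, 10.12, -1.63] turn [0.0, -0.001, 0.069]
```

View pics/w14.png

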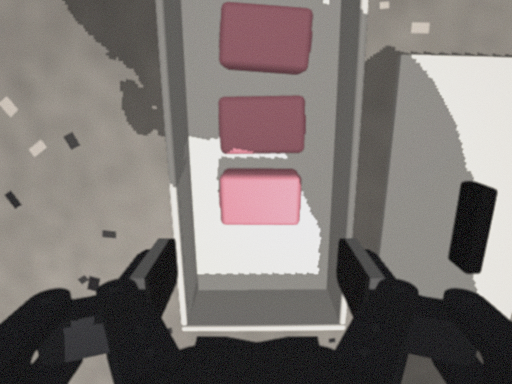

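```bash
python3 -m pendant '[{"turn":[0,0,0],"delta_pos":[0,0,-0.9],"jaw":0.9},{"turn":[0,0,0],"delta_pos":[0,0.8,-1.63],"jaw":1},{"turn":[0,0,0],"delta_pos":[0.1,2,-1.63],"jaw":1},{"turn":[0,0,0],"delta_pos":[0.2,3.2,-1.63],"jaw":1},{"turn":[0,0,0],"delta_pos":[0.4,4.4,-1.63],"jaw":1},{"turn":[0,0,0],"delta_pos":[0.5,5.6,-1.63],"jaw":1},{"turn":[0,0,0.03],"delta_pos":[0.6,6.8,-1.63],"jaw":1},{"turn":[0,0,0.06],"delta_pos":[0.7,8,-1.63],"jaw":1},{"turn":[0,0,0.07],"delta_pos":[0.8,9.2,-1.63],"jaw":1},{"turn":[0,0,0.07],"delta_pos":[0.9,10.1,-1.63],"jaw":1}]'; python3 -c "
from h import *
for _ in range(5): capture('wrist')
c=snap('wrist','w15.png')
go((.556,-.124,.029,4))
hsv=cv2.cvtColor(c['color'],cv2.COLOR_RGB2HSV);H,S,V=[hsv[...,i].astype(int) for i in range(3)]
pk=((H>165)|(H<3))&(S>50)
for z in(.059,): print(z,rectmask(c,pk&(V>120),z,0,0,512,384),)
"
```

```text
clock: 28.05
tcp_pos: [0.5545, -0.1266, 0.1973]
orientation: [3.137, 0.104, -0.007]
contact_force: [1.1, 1.4, 0.4]
finger_gap: 0.0855
t 28.35 tcp [ 0.5547 -0.1219  0.1978] gap 0.085 F [ 0.6 -0.5 -0.7]
[[0.998, 0.07, -0.003], [0.07, -0.998, -0.002], [-0.004, 0.001, -1.0]] q [ 0.42  0.46 -0.38  1.7   0.2   1.02 -1.53]
d [0.04, 0.04, 3.38] turn [0.001, 0.004, 0.001]
0.059 [(0.5559, -0.1237, 60.9, 41.8, -86.1, (258, 178))]
```

View pics/w15.png

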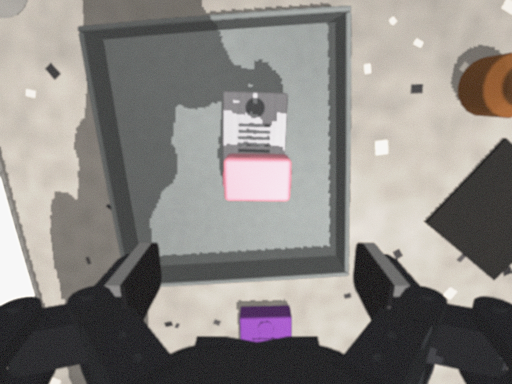

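Cap at (258,178) → (0.556,-0.124), as expected. The gauge (255,120) carries chrome engraving. Grasping.

```bash
python3 -m pendant '[{"turn":[0,0,0],"delta_pos":[0.04,0.04,0.8],"jaw":1},{"turn":[0,0,0],"delta_pos":[0.04,0.04,1.8],"jaw":1},{"turn":[0,0,0],"delta_pos":[0.04,0.04,2.8],"jaw":1},{"turn":[0,0,0],"delta_pos":[0.04,0.04,3.3],"jaw":1},{"turn":[0,0,0],"delta_pos":[0.04,0.04,3.38],"jaw":0.8},{"turn":[0,0,0],"delta_pos":[0.04,0.04,3.38],"jaw":0.3},{"turn":[0,0,0],"delta_pos":[0.04,0.04,3.38],"jaw":0.2},{"turn":[0,0,0],"delta_pos":[0.04,0.04,3.38],"jaw":0.2},{"turn":[0,0,0],"delta_pos":[0.04,0.04,2.8],"jaw":0.2},{"turn":[0,0,0],"delta_pos":[0.04,0.04,1.6],"jaw":0.2}]'; python3 -c "
from h import *
for _ in range(3): capture('wrist')
c=snap('wrist','w16.png')
go((.388,.3595,.2,7.9))"
```

```text
clock: 29.6
tcp_pos: [0.5556, -0.1255, 0.1178]
orientation: [3.138, 0.108, -0.01]
contact_force: [1.7, -0.5, 0.3]
finger_gap: 0.0589
t 29.8 tcp [ 0.5579 -0.1259  0.12  ] gap 0.0589 F [-0.1 -0.4 -0.9]
[[0.998, 0.068, 0.001], [0.068, -0.998, -0.004], [0.001, 0.004, -1.0]] q [ 0.41  0.55 -0.36  1.79  0.25  0.84 -1.57]
d [-2.73, -9.91, -1.64] turn [0.004, -0.001, -0.07]
```

View pics/w16.png

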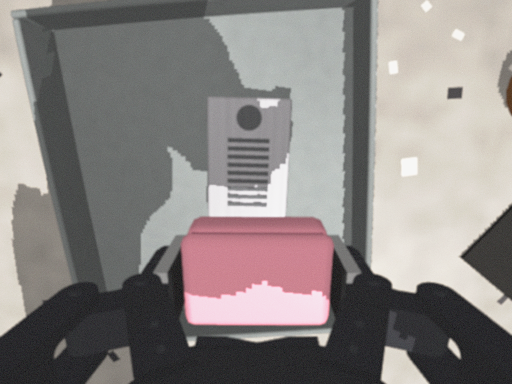

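```bash
python3 -m pendant '[{"turn":[0,0,0],"delta_pos":[-0.1,-0.4,-0.9],"jaw":0.2},{"turn":[0,0,0],"delta_pos":[-0.3,-1.4,-1.64],"jaw":0.2},{"turn":[0,0,0],"delta_pos":[-0.5,-2.6,-1.64],"jaw":0.2},{"turn":[0,0,0],"delta_pos":[-0.7,-3.8,-1.64],"jaw":0.2},{"turn":[0,0,0],"delta_pos":[-1,-5,-1.64],"jaw":0.2},{"turn":[0,0,-0.02],"delta_pos":[-1.4,-6.2,-1.64],"jaw":0.2},{"turn":[0,0,-0.04],"delta_pos":[-1.8,-7.4,-1.64],"jaw":0.2},{"turn":[0,0,-0.06],"delta_pos":[-2.2,-8.5,-1.64],"jaw":0.2},{"turn":[0,0,-0.07],"delta_pos":[-2.6,-9.5,-1.64],"jaw":0.2},{"turn":[0,0,-0.07],"delta_pos":[-2.73,-9.9,-1.6],"jaw":0.2}]'; python3 -c "
from h import *
for _ in range(6): capture('wrist')
c=snap('wrist','w17.png')
go((.388,.3595,.008,7.9))"
```

```text
clock: 31.05
tcp_pos: [0.3843, 0.3621, 0.1964]
orientation: [3.131, 0.226, -0.007]
contact_force: [0.6, 0.2, -0.4]
finger_gap: 0.0594
t 31.4 tcp [0.388  0.3575 0.197 ] gap 0.0588 F [-0.3 -0.2 -0.1]
[[0.991, 0.136, -0.002], [0.136, -0.991, -0.004], [-0.003, 0.004, -1.0]] q [-0.45  0.42 -0.5   1.8   0.24  0.99 -2.48]
d [0.02, -0.05, 3.78] turn [0.004, 0.003, -0.002]
```

View pics/w17.png

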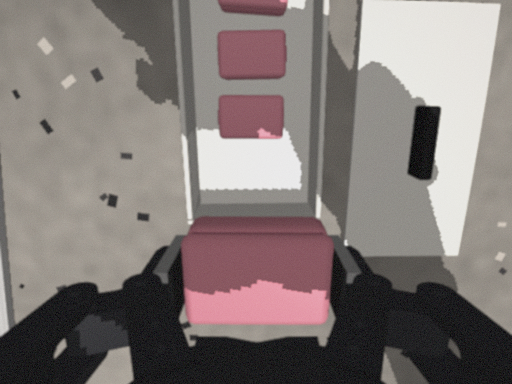

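```bash
python3 -m pendant '[{"turn":[0,0,0],"delta_pos":[0.02,-0.05,0.8],"jaw":0.2},{"turn":[0,0,0],"delta_pos":[0.02,-0.05,1.8],"jaw":0.2},{"turn":[0,0,0],"delta_pos":[0.02,-0.05,2.7],"jaw":0.2},{"turn":[0,0,0],"delta_pos":[0.02,-0.05,3.5],"jaw":0.2},{"turn":[0,0,0],"delta_pos":[0.02,-0.05,3.72],"jaw":0.2},{"turn":[0,0,0],"delta_pos":[0.02,-0.05,3.78],"jaw":0.2},{"turn":[0,0,0],"delta_pos":[0.02,-0.05,3.78],"jaw":0.8},{"turn":[0,0,0],"delta_pos":[0.02,-0.05,3.7],"jaw":0.85},{"turn":[0,0,0],"delta_pos":[0.02,-0.05,2.4],"jaw":0.85},{"turn":[0,0,0],"delta_pos":[0.02,-0.05,1],"jaw":0.85}]'; python3 -c "
from h import *
for _ in range(3): capture('wrist')
c=snap('wrist','w18.png')
c=load('w16.png')
print('gauge in w16 far edge',onz(c,[[208,97],[291,99]],.029)[:,:2].round(4).tolist())
c=load('w15.png')
print('gauge w15 far edge',onz(c,[[223,93],[287,93]],.029)[:,:2].round(4).tolist())
go((.48,.1,.2,8))"
cat log.jsonl | wc -l
```

```text
clock: 32.65
tcp_pos: [0.3873, 0.3615, 0.1397]
orientation: [3.132, 0.218, -0.004]
contact_force: [1.5, 0.7, -0.3]
finger_gap: 0.0725
gauge in w16 far edge [[0.6282, -0.0878], [0.6308, -0.1456]]
gauge w15 far edge [[0.6269, -0.0873], [0.6309, -0.1458]]
t 32.85 tcp [0.3884 0.3621 0.1397] gap 0.0726 F [ 0.1 -0.2 -1. ]
[[0.99, 0.138, 0.001], [0.138, -0.99, -0.0], [0.001, 0.0, -1.0]] q [-0.47  0.49 -0.48  1.87  0.3   0.85 -2.54]
d [1.09, 5.45, -1.2] turn [0.0, -0.001, -0.001]
25
```

View pics/w18.png

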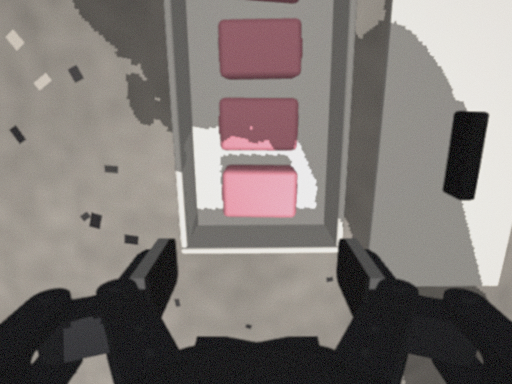

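```bash
cat > kin.py <<'E'
import numpy as np,json
from scipy.optimize import least_squares
from scipy.spatial.transform import Rotation as Ro
D=[json.loads(l) for l in open('log.jsonl')]
Q=np.array([d[0] for d in D]);P=np.array([d[1] for d in D]);W=[Ro.from_rotvec(d[2]) for d in D]
def dh(al,a,d,th):
    c,s=np.cos(th),np.sin(th);ca,sa=np.cos(al),np.sin(al)
    return np.array([[c,-s,0,a],[s*ca,c*ca,-sa,-d*sa],[s*sa,c*sa,ca,d*ca],[0,0,0,1]])
h=np.pi/2
def fk(p,q,sg):
    d1,d3,a4,a5,d5,a7,dt,b0,o2,o4,o6,o7,x0,y0=p
    q=np.array(q)*sg
    T=np.eye(4);T[:2,3]=x0,y0
    for al,a,d,th in ((0,0,d1,q[0]+b0),(-h,0,0,q[1]+o2),(h,0,d3,q[2]),(h,a4,0,q[3]+o4),(h,a5,d5,q[4]),(h,0,0,q[5]+o6),(-h,a7,dt,q[6]+o7)): T=T@dh(al,a,d,th)
    return T
if __name__=='__main__':
    import itertools
    def res(p,sg):
        r=[]
        for q,x,w in zip(Q,P,W):
            T=fk(p,q,sg); r+=list((T[:3,3]-x)*10)+list((w.inv()*Ro.from_matrix(T[:3,:3])).as_rotvec())
        return r
    best=[]
    for sg in itertools.product([1,-1],repeat=4):
        s=np.array([sg[0],1,sg[1],1,sg[2],1,sg[3]])
        for b0 in(0,h,2*h,-h):
            p0=[.267,.33,.05,.08,.36,.076,.27,b0,0,0,0,0,0,0]
            f=least_squares(res,p0,args=(s,),max_nfev=80); best.append((f.cost,s,f.x))
    best.sort(key=lambda b:b[0])
    for b in best[:4]: print(round(b[0],5),b[1],b[2].round(3))
    print(np.abs(np.array(res(best[0][2],best[0][1])).reshape(-1,6)).max(0))
    json.dump([best[0][2].tolist(),best[0][1].tolist()],open('kin.json','w'))
E
time python3 kin.py
```

```text
1.26638 [-1  1  1  1  1  1 -1] [ 6.900e-02 -9.200e-02 -9.340e-01 -2.870e-01  6.430e-01  6.000e-03
  2.040e-01 -4.400e-02  3.104e+00  5.909e+00  3.076e+00 -1.595e+00
  3.000e-03 -4.000e-03]
1.26638 [-1  1  1  1 -1  1 -1] [ 6.900e-02 -9.200e-02 -9.340e-01  2.870e-01 -6.430e-01  6.000e-03
  2.040e-01 -4.400e-02  3.104e+00  2.767e+00 -6.500e-02 -1.595e+00
  3.000e-03 -4.000e-03]
1.26638 [-1  1  1  1  1  1 -1] [ 6.900e-02 -9.200e-02 -9.340e-01 -2.870e-01  6.430e-01  6.000e-03
  2.040e-01 -4.400e-02  3.104e+00  5.909e+00  3.076e+00 -1.595e+00
  3.000e-03 -4.000e-03]
1.26638 [-1  1 -1  1  1  1 -1] [ 6.900e-02  9.200e-02  9.340e-01 -2.870e-01  6.430e-01  6.000e-03
  2.040e-01 -4.400e-02 -3.800e-02 -3.516e+00 -3.207e+00 -1.595e+00
  3.000e-03 -4.000e-03]
[0.18393235 0.14535607 0.13607389 0.42853797 0.6877384  0.148821  ]
real	1m35.299s
user	1m35.522s
sys	0m0.075s
```

```bash
cat > kin.py <<'E'
import numpy as np,json
from scipy.optimize import least_squares
from scipy.spatial.transform import Rotation as Ro
D=[json.loads(l) for l in open('log.jsonl')]
Q=np.array([d[0] for d in D]);P=np.array([d[1] for d in D]);W=[Ro.from_rotvec(d[2]) for d in D]
def tr(R,x,z):
    T=np.eye(4);T[:3,:3]=R;T[:3,3]=x,0,z;return T
def fk(p,q,sg,full=False):
    d1,a3,d3,a4,a5,d5,a6,a7,dt,b0,b7=p
    q=np.array(q)*sg
    rz=lambda a:Ro.from_euler('z',a).as_matrix(); ry=lambda a:Ro.from_euler('y',a).as_matrix()
    T=np.eye(4);pts=[]
    for R,x,z in ((rz(q[0]+b0),0,d1),(ry(q[1]),a3,d3),(rz(q[2]),a4,0),(ry(q[3]),a5,d5),(rz(q[4]),a6,0),(ry(q[5]),a7,dt),(rz(q[6]+b7),0,0)):
        T=T@tr(R,0,0)@tr(np.eye(3),x,z);pts.append(T[:3,3])
    return (T,pts) if full else T
if __name__=='__main__':
    import itertools
    def res(p,sg):
        r=[]
        for q,x,w in zip(Q,P,W):
            T=fk(p,q,sg); r+=list((T[:3,3]-x)*10)+list((w.inv()*Ro.from_matrix(T[:3,:3])).as_rotvec())
        return r
    best=[]
    for sg in itertools.product([1,-1],repeat=4):
        s=np.array([sg[0],1,sg[1],1,sg[2],1,sg[3]])
        for b0 in(0,2*1.5708):
          for b7 in (0,3.14159):
            p0=[.3,0,.4,0,0,.4,0,.08,.27,b0,b7]
            f=least_squares(res,p0,args=(s,),max_nfev=12); best.append((f.cost,s,f.x))
    best.sort(key=lambda b:b[0])
    for b in best[:4]: print(round(b[0],5),b[1],b[2].round(3))
    f=least_squares(res,best[0][2],args=(best[0][1],)); s=best[0][1]
    print(f.cost,f.x.round(4)); print(np.abs(np.array(res(f.x,s)).reshape(-1,6)).max(0))
    json.dump([f.x.tolist(),s.tolist()],open('kin.json','w'))
E
time python3 kin.py
```

```text
0.00665 [-1  1 -1  1 -1  1 -1] [ 2.690e-01  6.000e-03  5.750e-01 -1.000e-03 -1.000e-03  3.840e-01
  4.000e-03  2.000e-03  3.790e-01 -3.700e-02  1.534e+00]
0.00665 [-1  1 -1  1 -1  1 -1] [ 2.690e-01  6.000e-03  5.750e-01 -1.000e-03 -1.000e-03  3.840e-01
  4.000e-03  2.000e-03  3.790e-01 -3.700e-02  1.534e+00]
1.9981 [-1  1 -1  1 -1  1 -1] [-1.482  0.009 -0.354  0.319  0.257  0.089 -0.64   0.995 -1.818  3.092
  4.663]
1.9981 [-1  1 -1  1 -1  1 -1] [-1.482  0.009 -0.354  0.319  0.257  0.089 -0.64   0.995 -1.818  3.092
 -1.62 ]
0.006650006655612787 [ 2.6870e-01  5.7000e-03  5.7490e-01 -7.0000e-04 -1.4000e-03  3.8430e-01
  4.4000e-03  1.8000e-03  3.7910e-01 -3.6700e-02  1.5341e+00]
[2.34985436e-02 3.47418066e-02 3.32172772e-02 2.73323337e-04
 1.48228130e-04 7.91124340e-07]
real	0m32.802s
user	0m33.221s
sys	0m0.080s
```

```bash
cat > ik.py <<'E'
from kin import fk
import numpy as np,json
from scipy.optimize import least_squares
from scipy.spatial.transform import Rotation as Ro
p,sg=json.load(open('kin.json'));sg=np.array(sg)
lo=np.array([-3.08,-.24,-1.43,0,-1.52,.17,-2.89]);hi=np.array([3.08,2.05,1.35,2.5,4.66,1.96,2.89])
def toolR(az,tilt):
    "az deg of tool x at down; tilt deg about tool y (0=down, 90=tool z horizontal along az)"
    a=np.radians(az); D=np.array([[np.cos(a),np.sin(a),0],[np.sin(a),-np.cos(a),0],[0,0,-1]])
    return D@Ro.from_euler('y',tilt,degrees=True).as_matrix()
def solve(R,x,seed,mid=None,w=0.01):
    mid=seed if mid is None else mid
    def res(q):
        T=fk(p,q,sg); return np.r_[(T[:3,3]-x)*5,Ro.from_matrix(R.T@T[:3,:3]).as_rotvec(),w*(q-mid)]
    f=least_squares(res,np.clip(seed,lo+.01,hi-.01),bounds=(lo,hi)); T=fk(p,f.x,sg)
    return f.x,np.linalg.norm(T[:3,3]-x),np.linalg.norm(Ro.from_matrix(R.T@T[:3,:3]).as_rotvec())
E
cat > t.py <<'E'
from ik import *
seed=np.array([.41,.55,-.36,1.79,.25,.84,-1.57])
pad=np.array([.521,-.396])
for al in (20,30,40):
    g=np.array([.598,-.1185,.026]); R=toolR(4,-al); q,e,er=solve(R,g+R[:,2]*.022,seed)
    print('grip',al,q.round(2),round(e,4),round(er,3),'margin',np.minimum(q-lo,hi-q).min().round(2))
    for az in (4,-20,-37,-60,-80,-100):
        R=toolR(az,90-al); c=np.array([*pad,.066]); best=None
        q2,e,er=q,0,0
        # march from above
        for s in np.linspace(0,1,8):
            Ri=toolR(4+(az-4)*s,-al+90*s); xi=(g+[0,0,.25])*(1-s)+(c+[0,0,.18])*s
            q2,e,er=solve(Ri,xi+Ri[:,2]*.022,q2)
        q3,e3,er3=solve(R,c+R[:,2]*.022,q2)
        T,pts=fk(p,q3,sg,True)
        print('  az',az,'hi',round(e,4),round(er,3),'lo',q3.round(2),round(e3,4),round(er3,3),'mar',np.minimum(q3-lo,hi-q3).min().round(2),'wristz',pts[4][2].round(3))
E
python3 t.py
```

```text
grip 20 [ 0.26  0.91 -0.28  1.43  0.29  1.19 -1.61] 0.0 0.0 margin 0.77
  az 4 hi 0.0042 0.069 lo [ 1.78  1.39 -1.09  2.06 -1.52  0.17  1.5 ] 0.008 0.135 mar 0.0 wristz 0.183
  az -20 hi 0.0225 0.37 lo [ 1.8   1.35 -1.08  2.05 -1.52  0.17  1.33] 0.0286 0.485 mar 0.0 wristz 0.195
  az -37 hi 0.0292 0.48 lo [ 1.42  2.   -1.43  2.5   3.32  1.71 -2.89] 0.0284 0.144 mar 0.0 wristz 0.122
  az -60 hi 0.0227 0.371 lo [-0.62  1.52  1.35  2.05 -1.52  0.17 -1.56] 0.0236 0.405 mar 0.0 wristz 0.206
  az -80 hi 0.0069 0.136 lo [-0.61  1.54  1.35  2.06 -1.52  0.17 -1.7 ] 0.007 0.118 mar 0.0 wristz 0.198
  az -100 hi 0.0065 0.153 lo [-0.58  1.55  1.35  1.87 -0.45  0.41 -2.89] 0.0007 0.013 mar 0.0 wristz 0.192
grip 30 [ 0.22  1.01 -0.26  1.24  0.28  1.44 -1.6 ] 0.0 0.0 margin 0.52
  az 4 hi 0.0005 0.007 lo [ 1.67  1.15 -0.97  2.07 -1.52  0.17  1.29] 0.0075 0.126 mar 0.0 wristz 0.251
  az -20 hi 0.0152 0.249 lo [ 1.52  0.92 -0.81  2.05 -1.52  0.17  0.83] 0.0252 0.427 mar 0.0 wristz 0.318
  az -37 hi 0.0201 0.329 lo [ 1.47  1.9  -1.43  2.5   3.14  1.61 -2.89] 0.0353 0.261 mar 0.0 wristz 0.145
  az -60 
[... 286 characters left out ...]
.0 wristz 0.245
grip 40 [ 0.18  1.13 -0.24  1.05  0.29  1.69 -1.58] 0.0 0.0 margin 0.27
  az 4 hi 0.0 0.0 lo [ 1.51  0.95 -0.81  2.07 -1.52  0.17  1.09] 0.0051 0.086 mar 0.0 wristz 0.305
  az -20 hi 0.007 0.115 lo [ 1.22  0.72 -0.5   2.06 -1.52  0.17  0.55] 0.0188 0.319 mar 0.0 wristz 0.367
  az -37 hi 0.0099 0.162 lo [ 0.45  0.6   0.28  2.06 -1.52  0.17 -0.1 ] 0.0229 0.387 mar 0.0 wristz 0.406
  az -60 hi 0.0049 0.08 lo [-0.29  0.94  1.02  2.06 -1.52  0.17 -0.93] 0.0162 0.273 mar 0.0 wristz 0.351
  az -80 hi 0.0 0.0 lo [-0.42  1.13  1.16  2.07 -1.52  0.17 -1.34] 0.004 0.068 mar 0.0 wristz 0.305
  az -100 hi 0.0 0.0 lo [-0.42  1.17  1.13  1.88 -0.33  0.38 -2.8 ] 0.0 0.0 mar 0.09 wristz 0.296
```

```bash
cat > t2.py <<'E'
from ik import *
seed=np.array([.41,.55,-.36,1.79,.25,.84,1.57])
pad=np.array([.521,-.396]); mid=(lo+hi)/2
rng=np.random.default_rng(0)
for al in (35,45):
    g=np.array([.598,-.1185,.026]); R=toolR(184,al); q,e,er=solve(R,g+R[:,2]*.022,seed)
    print('grip',al,q.round(2),round(e,4),round(er,3),'margin',np.minimum(q-lo,hi-q).min().round(2))
    for az in range(-180,180,30):
        R=toolR(az+180,-(90-al)); c=np.array([*pad,.066]); best=None
        for k in range(14):
            s=q if k==0 else (np.array([-.42,1.17,1.13,1.88,-.33,.38,.34]) if k==1 else rng.uniform(lo,hi))
            q3,e3,er3=solve(R,c+R[:,2]*.022,s,mid,.002)
            m=np.minimum(q3-lo,hi-q3).min()
            if e3<.002 and er3<.02 and (best is None or m>best[0]): best=(m,q3)
        if best: 
            pts=fk(p,best[1],sg,True)[1]; print('  az',az,'mar',best[0].round(2),best[1].round(2),'elbow',pts[2].round(2),'wrist',pts[4].round(2))
E
time python3 t2.py
```

```text
grip 35 [ 0.2   1.07 -0.25  1.15  0.28  1.57  1.55] 0.0 0.0 margin 0.39
  az -180 mar 0.0 [ 0.26  1.32  0.57  0.72  0.01  1.96 -0.9 ] elbow [ 0.53 -0.16  0.41] wrist [ 0.81 -0.39  0.27]
  az -150 mar 0.35 [ 0.25  1.12  0.06  1.14  0.61  1.61 -0.97] elbow [ 0.5  -0.15  0.51] wrist [ 0.78 -0.25  0.27]
  az -120 mar 0.8 [ 0.1   0.97  0.11  1.6   0.91  1.16 -0.97] elbow [ 0.47 -0.07  0.59] wrist [ 0.67 -0.14  0.27]
  az -90 mar 0.46 [ 0.17  0.86 -0.03  2.04  1.59  0.96 -1.31] elbow [ 0.43 -0.09  0.64] wrist [ 0.52 -0.1   0.27]
  az -60 mar 0.11 [ 0.64  0.89 -0.51  2.39  2.31  1.29 -1.35] elbow [ 0.35 -0.28  0.63] wrist [ 0.37 -0.14  0.27]
  az -30 mar 0.01 [ 1.25  1.06 -0.91  2.49  2.84  1.18 -0.76] elbow [ 0.14 -0.48  0.55] wrist [ 0.27 -0.25  0.27]
  az 0 mar 0.18 [ 1.69  1.27 -1.25  2.24  2.56  0.44  0.26] elbow [-0.09 -0.54  0.43] wrist [ 0.23 -0.39  0.27]
  az 30 mar 0.29 [ 1.09  0.9  -0.01  1.83 -1.23  1.04 -2.09] elbow [ 0.19 -0.41  0.62] wrist [ 0.27 -0.54  0.27]
  az 60 mar 0.58 [ 1.05  1.04 -0.07  1.38 -0.75  1.38 -2.26] elbow [ 0.23 -0.44  0.56] wrist [ 0.38 -0.65  0.27]
  az 
[... 772 characters left out ...]
1.26  0.93 -0.96  2.37  2.56  0.88 -0.62] elbow [ 0.12 -0.45  0.61] wrist [ 0.3  -0.27  0.32]
  az 0 mar 0.13 [ 1.56  1.04 -1.1   2.18  2.34  0.3   0.27] elbow [-0.02 -0.5   0.56] wrist [ 0.27 -0.39  0.32]
  az 30 mar 0.36 [ 0.98  0.82  0.07  1.83 -1.16  0.94 -2.23] elbow [ 0.23 -0.36  0.66] wrist [ 0.3  -0.52  0.32]
  az 60 mar 0.6 [ 0.96  0.95  0.01  1.44 -0.72  1.28 -2.29] elbow [ 0.26 -0.4   0.6 ] wrist [ 0.4  -0.62  0.32]
  az 90 mar 0.33 [ 0.89  1.09 -0.07  1.06 -0.41  1.63 -2.19] elbow [ 0.31 -0.41  0.53] wrist [ 0.52 -0.65  0.32]
  az 120 mar 0.03 [ 0.77  1.21 -0.15  0.75 -0.11  1.93 -1.96] elbow [ 0.38 -0.39  0.46] wrist [ 0.65 -0.62  0.32]
real	0m32.077s
user	0m32.532s
sys	0m0.071s
```

```bash
cat > t3.py <<'E'
from ik import *
from h import onz,load
c=load('scene0.png'); print('left thing',onz(c,[[27,203],[27,262],[5,262]],0.).round(2).tolist())
pad=np.array([.521,-.396])
for yaw0,az in ((4,60),(4,45),(4,75)):
  for al in (30,35):
    q=np.array([.41,.55,-.36,1.79,.25,.84,-1.57]); g=np.array([.598,-.1185,.026])
    c=np.array([*pad,.066])
    R=toolR(yaw0,-al); q,e,er=solve(R,g+R[:,2]*.022,q); print(yaw0,az,al,'grip',q.round(2))
    for s in np.linspace(0,1,13):
        Ri=toolR(yaw0+(az-yaw0)*s,-al+90*s); xi=(g+[0,0,.2])*(1-s)+(c+[0,0,.12])*s
        qn,e,er=solve(Ri,xi+Ri[:,2]*.022,q,w=.003); 
        if s>0 and (abs(qn-q).max()>.5 or e>.002): print('   !',s,round(e,4),round(er,3),(qn-q).round(2))
        q=qn
    q3,e,er=solve(Ri,c+Ri[:,2]*.022,q,w=.003); print('  place',q3.round(2),round(e,4),round(er,3),'mar',np.minimum(q3-lo,hi-q3).min().round(2),[a.round(2).tolist() for a in fk(p,q3,sg,True)[1][2:5:2]])
E
python3 t3.py
```

```text
left thing [[0.53, -0.65, 0.0], [0.72, -0.6, 0.0], [0.72, -0.65, 0.0]]
4 60 30 grip [ 0.22  1.01 -0.26  1.24  0.28  1.44 -1.6 ]
  place [ 1.47  1.33 -1.06  1.34  0.04  1.2   0.25] 0.0 0.0 mar 0.37 [[0.03, -0.56, 0.4], [0.37, -0.66, 0.24]]
4 60 35 grip [ 0.2   1.07 -0.25  1.15  0.28  1.57 -1.59]
  place [ 1.45  1.26 -1.02  1.37  0.05  1.15  0.23] 0.0 0.0 mar 0.41 [[0.05, -0.55, 0.44], [0.38, -0.65, 0.27]]
4 45 30 grip [ 0.22  1.01 -0.26  1.24  0.28  1.44 -1.6 ]
  place [ 1.6   1.3  -1.1   1.58  0.02  0.85  0.14] 0.0 0.0 mar 0.33 [[-0.04, -0.55, 0.41], [0.3, -0.62, 0.24]]
4 45 35 grip [ 0.2   1.07 -0.25  1.15  0.28  1.57 -1.59]
  place [ 1.56  1.23 -1.05  1.6   0.03  0.83  0.11] 0.0 0.0 mar 0.38 [[-0.02, -0.54, 0.45], [0.32, -0.6, 0.27]]
4 75 30 grip [ 0.22  1.01 -0.26  1.24  0.28  1.44 -1.6 ]
  place [ 1.33  1.36 -1.03  1.09  0.08  1.52  0.35] 0.0 0.0 mar 0.4 [[0.11, -0.55, 0.38], [0.44, -0.7, 0.24]]
4 75 35 grip [ 0.2   1.07 -0.25  1.15  0.28  1.57 -1.59]
  place [ 1.32  1.31 -1.    1.14  0.1   1.46  0.35] 0.0 0.0 mar 0.43 [[0.12, -0.54, 0.41], [0.45, -0.68, 0.27]]
```

Run:
```python
from h import *
from ik import toolR
go((.48,.1,.22,8),(.585,-.1195,.2,4),(.585,-.1195,.15,toolR(4,-35)))
```

```text
t 32.85 tcp [0.3884 0.3621 0.1397] gap 0.0726 F [ 0.1 -0.2 -1. ]
[[0.99, 0.138, 0.001], [0.138, -0.99, -0.0], [0.001, 0.0, -1.0]] q [-0.47  0.49 -0.48  1.87  0.3   0.85 -2.54]
d [1.09, 5.45, -1.6] turn [0.0, -0.001, -0.001]
d [2.57, 10.08, -1.2] turn [0.0, -0.001, 0.068]
d [2.57, 10.08, -0.2] turn [0.021, -0.612, 0.066]
```

```bash
python3 -m pendant '[{"turn":[0,0,0],"delta_pos":[0.1,0,-0.9],"jaw":0.9},{"turn":[0,0,0],"delta_pos":[0.3,0.9,-1.4],"jaw":1},{"turn":[0,0,0],"delta_pos":[0.5,2.1,-1.4],"jaw":1},{"turn":[0,0,0],"delta_pos":[0.7,3.3,-1.4],"jaw":1},{"turn":[0,0,0],"delta_pos":[1,4.5,-1.4],"jaw":1},{"turn":[0,0,0],"delta_pos":[1.3,5.7,-1.4],"jaw":1},{"turn":[0,0,0.03],"delta_pos":[1.6,6.9,-1.4],"jaw":1},{"turn":[0,0,0.06],"delta_pos":[2,8.1,-1.3],"jaw":1},{"turn":[0,0,0.068],"delta_pos":[2.4,9.2,-1.2],"jaw":1},{"turn":[0,0,0.068],"delta_pos":[2.57,10,-1.2],"jaw":1}]'
python3 - <<'E'
from h import *
from ik import toolR
for _ in range(6): capture('wrist')
c=snap('wrist','w19.png'); big('w19.png','z6.png',170,90,330,250,4)
go((.585,-.1195,.2,4),(.585,-.1195,.12,toolR(4,-35)))
for a in (4,): 
    ct=np.array([.583,-.1196,.029]);u=np.array([np.cos(np.radians(3.7)),np.sin(np.radians(3.7)),0]);v=np.array([-u[1],u[0],0])
    print('expected corners',proj(c,[ct+i*.046*u+j*.03*v for i,j in((1,1),(1,-1),(-1,-1),(-1,1))]).round(0).tolist())
E
```

```text
clock: 34.1
tcp_pos: [0.584, -0.1188, 0.1964]
orientation: [3.137, 0.107, -0.008]
contact_force: [0.3, 0.8, -0.7]
finger_gap: 0.0855
t 34.45 tcp [ 0.5837 -0.114   0.198 ] gap 0.0852 F [ 0.3  0.1 -0. ]
[[0.997, 0.073, -0.003], [0.073, -0.997, -0.002], [-0.003, 0.002, -1.0]] q [ 0.4   0.5  -0.39  1.63  0.22  1.05 -1.56]
d [0.02, 0.11, -0.04] turn [0.002, 0.003, 0.003]
d [0.02, 0.11, 1.56] turn [0.003, -0.608, 0.003]
expected corners [[230.0, 126.0], [294.0, 126.0], [291.0, 218.0], [231.0, 218.0]]
```

View pics/w19.png

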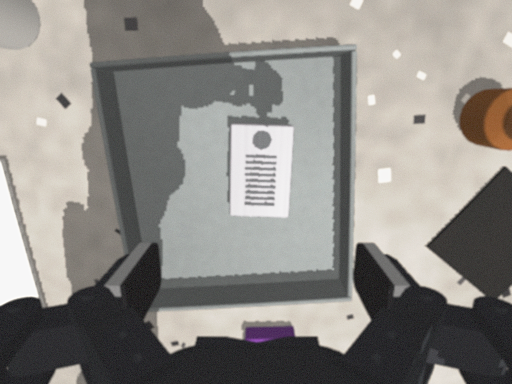

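View pics/z6.png

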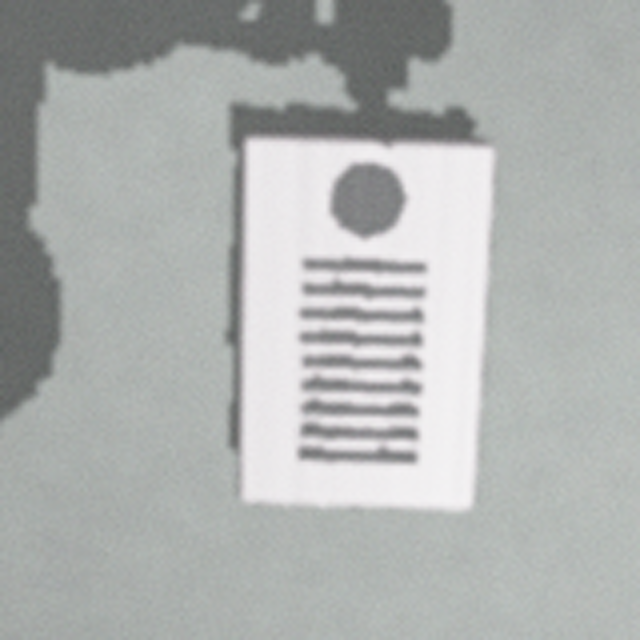

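```bash
python3 -m pendant '[{"turn":[0,-0.15,0],"delta_pos":[0.02,0.1,0],"jaw":1},{"turn":[0,-0.3,0],"delta_pos":[0.02,0.1,0.3],"jaw":1},{"turn":[0,-0.45,0],"delta_pos":[0.02,0.1,0.6],"jaw":1},{"turn":[0,-0.608,0],"delta_pos":[0.02,0.1,1],"jaw":1},{"turn":[0,-0.608,0],"delta_pos":[0.02,0.1,1.4],"jaw":1},{"turn":[0,-0.608,0],"delta_pos":[0.02,0.1,1.56],"jaw":1},{"turn":[0,-0.608,0],"delta_pos":[0.02,0.1,1.56],"jaw":1},{"turn":[0,-0.608,0],"delta_pos":[0.02,0.1,1.56],"jaw":1},{"turn":[0,-0.608,0],"delta_pos":[0.02,0.1,1.56],"jaw":1},{"turn":[0,-0.608,0],"delta_pos":[0.02,0.1,1.56],"jaw":1}]'
python3 - <<'E'
from h import *
from ik import toolR
c=snap('wrist','w20.png'); snap('side','s5.png')
go((.585,-.1195,.01,toolR(4,-35)))
E
```

```text
clock: 35.7
tcp_pos: [0.5855, -0.121, 0.1211]
orientation: [2.973, 0.103, -0.934]
contact_force: [0.1, -0.2, 0.2]
finger_gap: 0.0854
t 35.8 tcp [ 0.5854 -0.1209  0.1206] gap 0.0854 F [ 0.3  0.2 -0.4]
[[0.818, 0.071, -0.571], [0.056, -0.998, -0.043], [-0.573, 0.003, -0.82]] q [ 0.23  0.93 -0.31  1.14  0.27  1.72 -1.58]
d [1.26, -0.03, 1.82] turn [0.003, -0.001, -0.001]
```

View pics/w20.png

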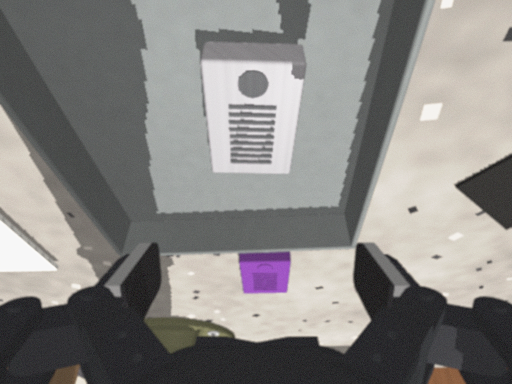

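View pics/s5.png

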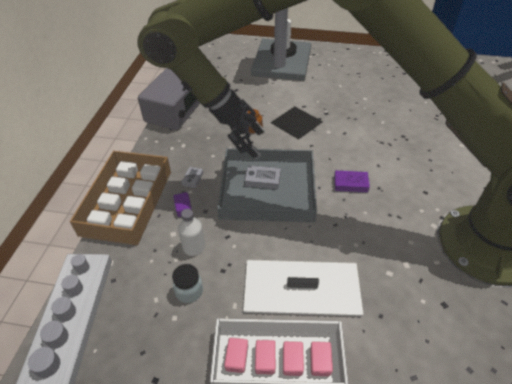

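```bash
python3 -m pendant '[{"turn":[0,0,0],"delta_pos":[0.35,-0.01,0.5],"jaw":1},{"turn":[0,0,0],"delta_pos":[0.8,-0.03,1.1],"jaw":1},{"turn":[0,0,0],"delta_pos":[1.1,-0.03,1.6],"jaw":1},{"turn":[0,0,0],"delta_pos":[1.22,-0.03,1.76],"jaw":1},{"turn":[0,0,0],"delta_pos":[1.26,-0.03,1.82],"jaw":1},{"turn":[0,0,0],"delta_pos":[1.26,-0.03,1.82],"jaw":0.9},{"turn":[0,0,0],"delta_pos":[1.26,-0.03,1.82],"jaw":0.4},{"turn":[0,0,0],"delta_pos":[1.26,-0.03,1.82],"jaw":0.2},{"turn":[0,0,0],"delta_pos":[1.26,-0.03,1.82],"jaw":0.2},{"turn":[0,0,0],"delta_pos":[1.26,-0.03,1.82],"jaw":0.2}]'
python3 - <<'E'
from h import *
from ik import toolR
c=snap('wrist','w21.png')
go((.585,-.1195,.15,toolR(4,-35)))
E
```

```text
clock: 37.05
tcp_pos: [0.5859, -0.1196, 0.0111]
orientation: [2.973, 0.104, -0.931]
contact_force: [2.4, -0.4, 6.0]
finger_gap: 0.0591
t 37.1 tcp [ 0.5859 -0.1196  0.0111] gap 0.0586 F [2.6 0.6 4.5]
[[0.819, 0.071, -0.569], [0.056, -0.998, -0.043], [-0.571, 0.003, -0.821]] q [ 0.23  1.04 -0.3   1.2   0.3   1.55 -1.61]
d [-1.6, 0.01, -2.27] turn [0.003, -0.004, -0.001]
```

View pics/w21.png

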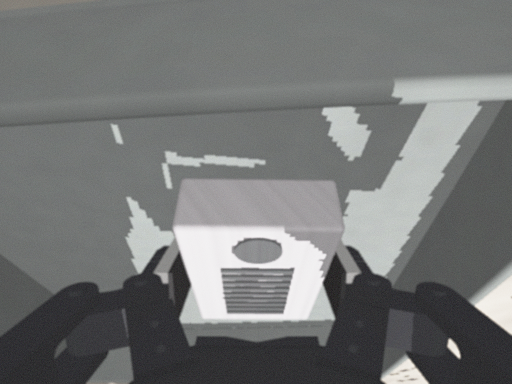

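```bash
python3 -m pendant '[{"turn":[0,0,0],"delta_pos":[-0.1,0,-0.15],"jaw":0.2},{"turn":[0,0,0],"delta_pos":[-0.3,0,-0.4],"jaw":0.2},{"turn":[0,0,0],"delta_pos":[-0.6,0,-0.85],"jaw":0.2},{"turn":[0,0,0],"delta_pos":[-1,0,-1.4],"jaw":0.2},{"turn":[0,0,0],"delta_pos":[-1.4,0,-2],"jaw":0.2},{"turn":[0,0,0],"delta_pos":[-1.8,0,-2.6],"jaw":0.2},{"turn":[0,0,0],"delta_pos":[-2.1,0,-3.05],"jaw":0.2},{"turn":[0,0,0],"delta_pos":[-2.28,0,-3.28],"jaw":0.2},{"turn":[0,0,0],"delta_pos":[-2.28,0,-3.28],"jaw":0.2},{"turn":[0,0,0],"delta_pos":[-2.28,0,-3.28],"jaw":0.2}]'
python3 - <<'E'
from h import *
from ik import *
c=snap('wrist','w22.png')
A=np.array([.586,-.1196,.211]); R1=toolR(55,55)
pad=np.array([.521,-.396]);
# grip patch is 14mm behind TCP, gauge centre 10mm below patch along gauge x & 4.5mm thickness offset
tc=np.array([pad[0],pad[1],.060])+R1[:,2]*.014
print('place tcp',tc)
for z in (1.,): pass
B=tc+[0,0,.12]
go(*[((A*(1-s)+B*s)[0],(A*(1-s)+B*s)[1],(A*(1-s)+B*s)[2],toolR(4+51*s,-35+90*s)) for s in np.linspace(.1,1,10)])
E
```

```text
clock: 38.35
tcp_pos: [0.5848, -0.1191, 0.2082]
orientation: [2.971, 0.104, -0.939]
contact_force: [0.1, 0.7, -3.9]
finger_gap: 0.0586
place tcp [ 0.52757785 -0.38660586  0.05196993]
t 38.4 tcp [ 0.5848 -0.1191  0.208 ] gap 0.0587 F [-0.6  0.4 -4.3]
[[0.816, 0.071, -0.573], [0.057, -0.997, -0.043], [-0.575, 0.002, -0.818]] q [ 0.23  0.86 -0.31  1.04  0.26  1.88 -1.55]
d [-0.1, 0.54, 0.09] turn [-0.043, 0.159, -0.077]
d [-0.18, 1.06, 0.24] turn [-0.076, 0.315, -0.161]
d [-0.26, 1.58, 0.4] turn [-0.096, 0.47, -0.25]
d [-0.34, 2.11, 0.55] turn [-0.104, 0.624, -0.346]
d [-0.42, 2.63, 0.71] turn [-0.097, 0.774, -0.445]
d [-0.5, 3.16, 0.86] turn [-0.075, 0.922, -0.548]
d [-0.58, 3.68, 1.01] turn [-0.038, 1.065, -0.653]
d [-0.66, 4.21, 1.17] turn [0.015, 1.203, -0.758]
d [-0.74, 4.73, 1.32] turn [0.085, 1.335, -0.863]
d [-0.82, 5.25, 1.47] turn [0.172, 1.46, -0.967]
```

View pics/w22.png

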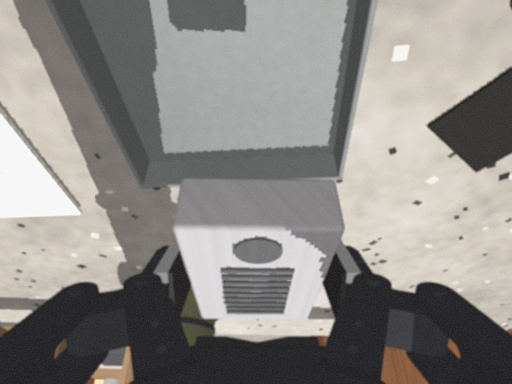

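```bash
python3 -m pendant '[{"turn":[-0.02,0.08,-0.04],"delta_pos":[-0.05,0.27,0.04],"jaw":0.2},{"turn":[-0.043,0.159,-0.077],"delta_pos":[-0.1,0.54,0.09],"jaw":0.2},{"turn":[-0.06,0.24,-0.12],"delta_pos":[-0.14,0.8,0.16],"jaw":0.2},{"turn":[-0.076,0.315,-0.161],"delta_pos":[-0.18,1.06,0.24],"jaw":0.2},{"turn":[-0.087,0.393,-0.205],"delta_pos":[-0.22,1.32,0.32],"jaw":0.2},{"turn":[-0.096,0.47,-0.25],"delta_pos":[-0.26,1.58,0.4],"jaw":0.2},{"turn":[-0.101,0.547,-0.298],"delta_pos":[-0.3,1.85,0.47],"jaw":0.2},{"turn":[-0.104,0.624,-0.346],"delta_pos":[-0.34,2.11,0.55],"jaw":0.2},{"turn":[-0.101,0.7,-0.395],"delta_pos":[-0.38,2.37,0.63],"jaw":0.2},{"turn":[-0.097,0.774,-0.445],"delta_pos":[-0.42,2.63,0.71],"jaw":0.2}]'
python3 - <<'E'
from h import *
from ik import *
c=snap('wrist','w23.png')
s,R=st()
A=np.array([.586,-.1196,.211]); R1=toolR(55,55)
B=np.array([.5276,-.3866,.172])
go(*[((A*(1-s)+B*s)[0],(A*(1-s)+B*s)[1],(A*(1-s)+B*s)[2],toolR(4+51*s,-35+90*s)) for s in np.linspace(.5,1,6)])
E
```

```text
clock: 39.65
tcp_pos: [0.5557, -0.253, 0.1915]
orientation: [-2.983, -0.788, -0.263]
contact_force: [0.0, -0.3, -3.6]
finger_gap: 0.059
t 39.7 tcp [ 0.5531 -0.258   0.1903] gap 0.0589 F [-4.  -3.  -5.9]
[[0.858, 0.49, 0.152], [0.483, -0.872, 0.085], [0.175, 0.0, -0.985]] q [ 0.86  0.51 -0.59  1.7   0.19  0.89 -0.82]
t 39.7 tcp [ 0.5531 -0.258   0.1903] gap 0.0589 F [-4.  -3.  -5.9]
[[0.858, 0.49, 0.152], [0.483, -0.872, 0.085], [0.175, 0.0, -0.985]] q [ 0.86  0.51 -0.59  1.7   0.19  0.89 -0.82]
d [0.11, -0.05, -0.0] turn [0.001, -0.001, -0.003]
d [-0.26, 0.36, 0.01] turn [0.023, 0.156, -0.089]
d [-0.63, 0.77, 0.02] turn [0.059, 0.312, -0.171]
d [-1.0, 1.18, 0.04] turn [0.109, 0.468, -0.249]
d [-1.37, 1.58, 0.05] turn [0.172, 0.621, -0.322]
d [-1.74, 1.99, 0.06] turn [0.247, 0.771, -0.387]
```

View pics/w23.png

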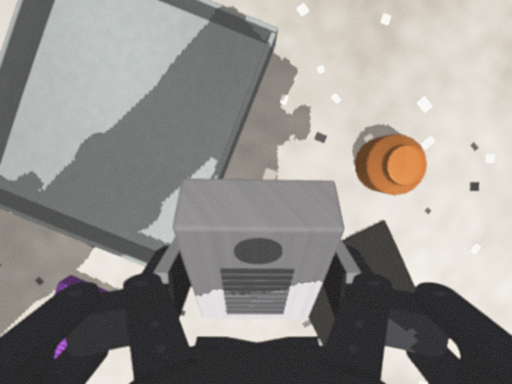

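```bash
python3 -m pendant '[{"turn":[0.01,0.078,-0.045],"delta_pos":[-0.18,0.2,0],"jaw":0.2},{"turn":[0.023,0.156,-0.089],"delta_pos":[-0.37,0.41,0.01],"jaw":0.2},{"turn":[0.04,0.234,-0.13],"delta_pos":[-0.55,0.61,0.02],"jaw":0.2},{"turn":[0.059,0.312,-0.171],"delta_pos":[-0.74,0.82,0.02],"jaw":0.2},{"turn":[0.084,0.39,-0.21],"delta_pos":[-0.92,1.02,0.03],"jaw":0.2},{"turn":[0.109,0.468,-0.249],"delta_pos":[-1.11,1.23,0.04],"jaw":0.2},{"turn":[0.14,0.545,-0.286],"delta_pos":[-1.29,1.43,0.04],"jaw":0.2},{"turn":[0.172,0.621,-0.322],"delta_pos":[-1.48,1.63,0.05],"jaw":0.2},{"turn":[0.21,0.696,-0.355],"delta_pos":[-1.66,1.83,0.05],"jaw":0.2},{"turn":[0.247,0.771,-0.387],"delta_pos":[-1.84,2.04,0.06],"jaw":0.2}]'
python3 - <<'E'
from h import *
from ik import *
for _ in range(5): capture('wrist')
c=snap('scene','a4.png');snap('wrist','w24.png');snap('side','s6.png')
go((.5276,-.3866,.172,toolR(55,55)),(.5276,-.3866,.08,toolR(55,55)))
E
```

```text
clock: 40.95
tcp_pos: [0.5277, -0.3869, 0.1717]
orientation: [-2.18, -1.139, -1.135]
contact_force: [1.9, 0.6, -3.5]
finger_gap: 0.0587
t 41.35 tcp [ 0.5293 -0.3847  0.1747] gap 0.0586 F [-1.1  1.3 -2.8]
[[0.326, 0.822, 0.467], [0.474, -0.57, 0.672], [0.818, 0.002, -0.575]] q [ 1.51  1.07 -1.09  1.42 -0.07  1.14  0.13]
d [-0.07, -0.01, -0.01] turn [-0.002, 0.002, 0.004]
d [-1.58, -0.01, 1.05] turn [-0.002, 0.002, 0.004]
```

View pics/w24.png

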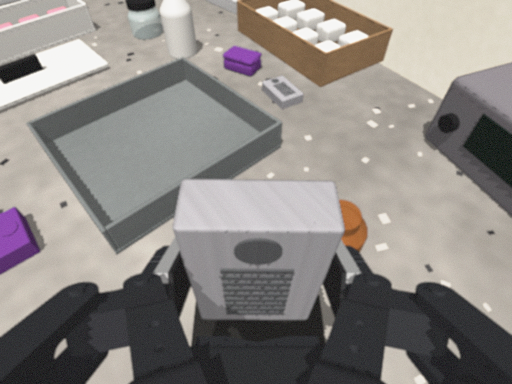

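View pics/a4.png

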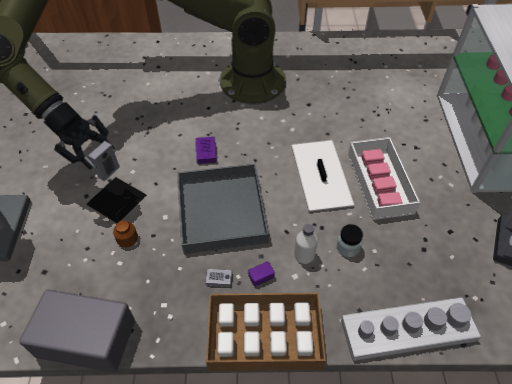

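View pics/s6.png

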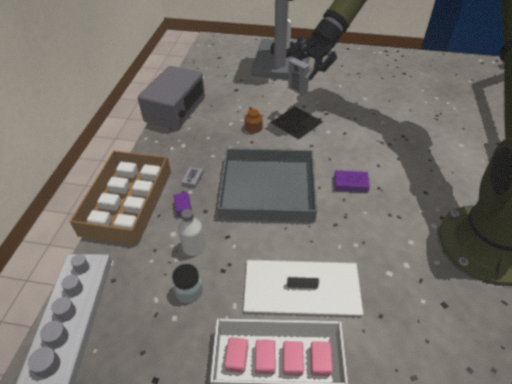

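```bash
python3 -m pendant '[{"turn":[0,0,0],"delta_pos":[-0.2,0,0.14],"jaw":0.2},{"turn":[0,0,0],"delta_pos":[-0.5,0,0.35],"jaw":0.2},{"turn":[0,0,0],"delta_pos":[-0.9,0,0.63],"jaw":0.2},{"turn":[0,0,0],"delta_pos":[-1.2,0,0.84],"jaw":0.2},{"turn":[0,0,0],"delta_pos":[-1.45,0,1.02],"jaw":0.2},{"turn":[0,0,0],"delta_pos":[-1.6,0,1.12],"jaw":0.2},{"turn":[0,0,0],"delta_pos":[-1.65,0,1.16],"jaw":0.2},{"turn":[0,0,0],"delta_pos":[-1.7,0,1.19],"jaw":0.2},{"turn":[0,0,0],"delta_pos":[-1.7,0,1.19],"jaw":0.2},{"turn":[0,0,0],"delta_pos":[-1.7,0,1.19],"jaw":0.2}]'
python3 - <<'E'
from h import *
from ik import *
c=snap('scene','a5.png');snap('side','s7.png')
go((.5276,-.3866,.052,toolR(55,55)))
big('s7.png','z7.png',230,40,370,160,5);big('a5.png','z8.png',40,100,180,260,4)
E
```

```text
clock: 42.6
tcp_pos: [0.5292, -0.3863, 0.0704]
orientation: [-2.183, -1.141, -1.137]
contact_force: [-0.1, -0.1, -3.9]
finger_gap: 0.059
t 42.7 tcp [ 0.5291 -0.3863  0.0703] gap 0.0587 F [-0.5  0.1 -3.8]
[[0.327, 0.821, 0.469], [0.472, -0.572, 0.671], [0.819, 0.002, -0.574]] q [ 1.49  1.19 -1.03  1.46 -0.01  1.04  0.2 ]
d [-0.31, -0.02, 0.19] turn [-0.001, 0.0, 0.003]
```

View pics/z7.png

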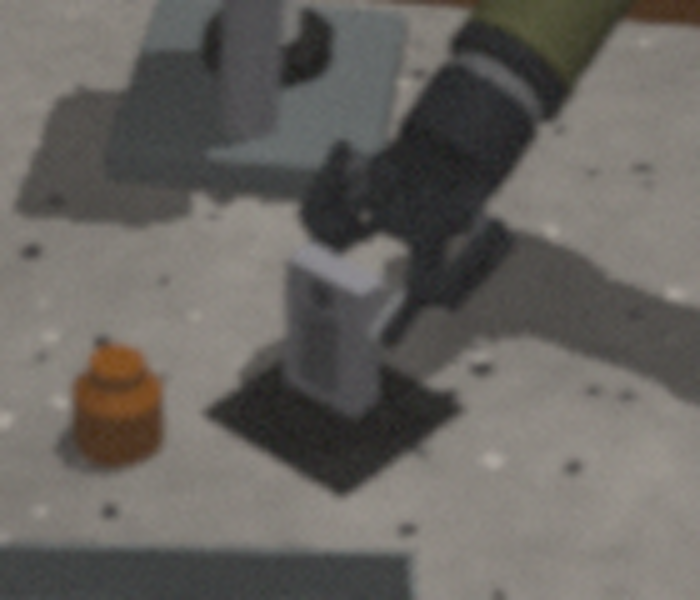

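View pics/z8.png

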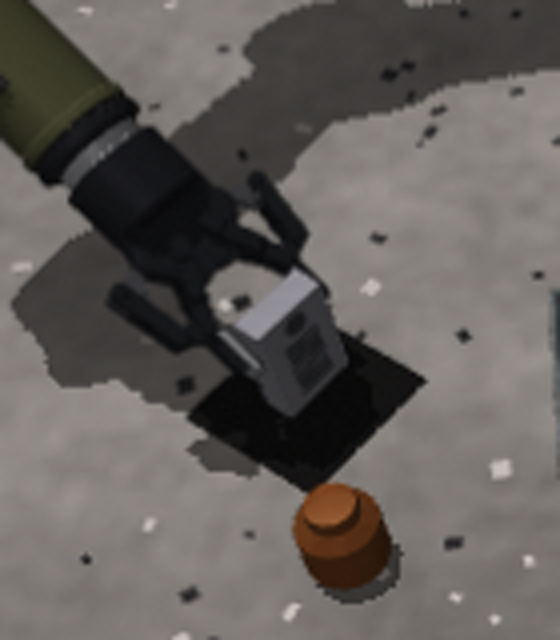

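```bash
python3 -m pendant '[{"turn":[0,0,0],"delta_pos":[-0.08,0,0.06],"jaw":0.2},{"turn":[0,0,0],"delta_pos":[-0.16,0,0.11],"jaw":0.2},{"turn":[0,0,0],"delta_pos":[-0.2,0,0.14],"jaw":0.2},{"turn":[0,0,0],"delta_pos":[-0.23,0,0.16],"jaw":0.2},{"turn":[0,0,0],"delta_pos":[-0.25,0,0.175],"jaw":0.2},{"turn":[0,0,0],"delta_pos":[-0.25,0,0.175],"jaw":0.2},{"turn":[0,0,0],"delta_pos":[-0.25,0,0.175],"jaw":0.2},{"turn":[0,0,0],"delta_pos":[-0.25,0,0.175],"jaw":0.2},{"turn":[0,0,0],"delta_pos":[-0.25,0,0.175],"jaw":0.2},{"turn":[0,0,0],"delta_pos":[-0.25,0,0.175],"jaw":0.2}]'; python3 -c "
from h import *
st()"
```

```text
clock: 43.95
tcp_pos: [0.5291, -0.3862, 0.0547]
orientation: [-2.182, -1.14, -1.137]
contact_force: [0.1, -0.0, -4.2]
finger_gap: 0.0588
t 43.95 tcp [ 0.5291 -0.3862  0.0547] gap 0.0588 F [ 0.1 -0.  -4.2]
[[0.327, 0.82, 0.469], [0.471, -0.572, 0.672], [0.819, 0.001, -0.574]] q [ 1.49  1.21 -1.03  1.46  0.    1.02  0.21]
```

No contact yet (-4.2 N is the load). 2 mm more.

```bash
python3 -m pendant '[{"turn":[0,0,0],"delta_pos":[-0.01,0,0.007],"jaw":0.2},{"turn":[0,0,0],"delta_pos":[-0.02,0,0.014],"jaw":0.2},{"turn":[0,0,0],"delta_pos":[-0.033,0,0.023],"jaw":0.2},{"turn":[0,0,0],"delta_pos":[-0.033,0,0.023],"jaw":0.2},{"turn":[0,0,0],"delta_pos":[-0.033,0,0.023],"jaw":0.2},{"turn":[0,0,0],"delta_pos":[-0.033,0,0.023],"jaw":0.2},{"turn":[0,0,0],"delta_pos":[-0.033,0,0.023],"jaw":0.2},{"turn":[0,0,0],"delta_pos":[-0.033,0,0.023],"jaw":0.2},{"turn":[0,0,0],"delta_pos":[-0.033,0,0.023],"jaw":0.2},{"turn":[0,0,0],"delta_pos":[-0.033,0,0.023],"jaw":0.2}]'; python3 -c "
from h import *
st();snap('side','s8.png');big('s8.png','z9.png',250,60,350,150,7)"
```

```text
clock: 45.2
tcp_pos: [0.5291, -0.3862, 0.0527]
orientation: [-2.182, -1.14, -1.137]
contact_force: [-0.2, -0.8, -3.7]
finger_gap: 0.059
t 45.2 tcp [ 0.5291 -0.3862  0.0527] gap 0.059 F [-0.2 -0.8 -3.7]
[[0.327, 0.82, 0.469], [0.471, -0.572, 0.672], [0.819, 0.001, -0.574]] q [ 1.49  1.22 -1.02  1.46  0.    1.02  0.21]
```

View pics/z9.png

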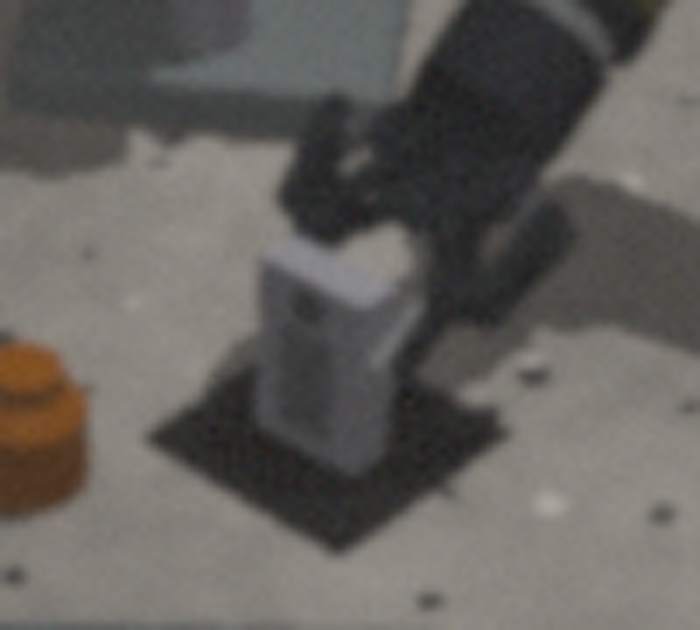

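```bash
python3 -m pendant '[{"turn":[0,0,0],"delta_pos":[-0.01,0,0.007],"jaw":0.2},{"turn":[0,0,0],"delta_pos":[-0.02,0,0.014],"jaw":0.2},{"turn":[0,0,0],"delta_pos":[-0.033,0,0.023],"jaw":0.2},{"turn":[0,0,0],"delta_pos":[-0.033,0,0.023],"jaw":0.2},{"turn":[0,0,0],"delta_pos":[-0.033,0,0.023],"jaw":0.2},{"turn":[0,0,0],"delta_pos":[-0.033,0,0.023],"jaw":0.2},{"turn":[0,0,0],"delta_pos":[-0.033,0,0.023],"jaw":0.2},{"turn":[0,0,0],"delta_pos":[-0.033,0,0.023],"jaw":0.2},{"turn":[0,0,0],"delta_pos":[-0.033,0,0.023],"jaw":0.2},{"turn":[0,0,0],"delta_pos":[-0.033,0,0.023],"jaw":0.2}]'; python3 -c "
from h import *
st()"
```

```text
clock: 46.5
tcp_pos: [0.5292, -0.3861, 0.0523]
orientation: [-2.181, -1.141, -1.139]
contact_force: [-4.5, -1.2, 6.2]
finger_gap: 0.059
t 46.5 tcp [ 0.5292 -0.3861  0.0523] gap 0.059 F [-4.5 -1.2  6.2]
[[0.326, 0.821, 0.469], [0.471, -0.571, 0.672], [0.82, 0.002, -0.573]] q [ 1.49  1.22 -1.02  1.46  0.    1.02  0.22]
```

```bash
python3 -m pendant '[{"turn":[0,0,0],"delta_pos":[0.02,0,-0.015],"jaw":0.2},{"turn":[0,0,0],"delta_pos":[0.02,0,-0.015],"jaw":0.2},{"turn":[0,0,0],"delta_pos":[0.02,0,-0.015],"jaw":0.75},{"turn":[0,0,0],"delta_pos":[0.02,0,-0.015],"jaw":0.8},{"turn":[0,0,0],"delta_pos":[0.02,0,-0.015],"jaw":0.9},{"turn":[0,0,0],"delta_pos":[0.02,0,-0.015],"jaw":1},{"turn":[0,0,0],"delta_pos":[0.02,0,-0.015],"jaw":1},{"turn":[0,0,0],"delta_pos":[0.02,0,-0.015],"jaw":1},{"turn":[0,0,0],"delta_pos":[0.02,0,-0.015],"jaw":1},{"turn":[0,0,0],"delta_pos":[0.02,0,-0.015],"jaw":1}]'; python3 -c "
from h import *
st()
snap('wrist','w25.png');snap('side','s9.png');big('s9.png','z10.png',250,60,350,150,7)"
```

```text
clock: 47.75
tcp_pos: [0.529, -0.3863, 0.0519]
orientation: [-2.182, -1.14, -1.137]
contact_force: [-0.2, 0.2, -0.0]
finger_gap: 0.0856
t 47.75 tcp [ 0.529  -0.3863  0.0519] gap 0.0856 F [-0.2  0.2 -0. ]
[[0.327, 0.82, 0.469], [0.471, -0.572, 0.672], [0.819, 0.001, -0.574]] q [ 1.49  1.22 -1.02  1.46  0.    1.02  0.22]
```

View pics/w25.png

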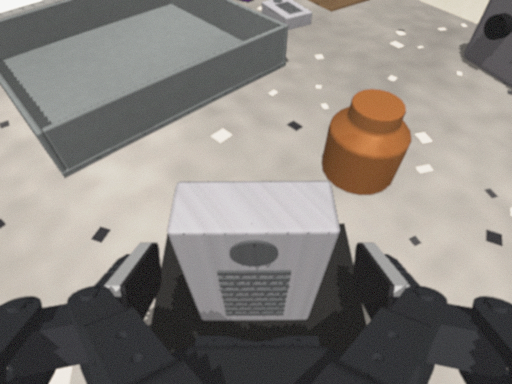

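View pics/z10.png

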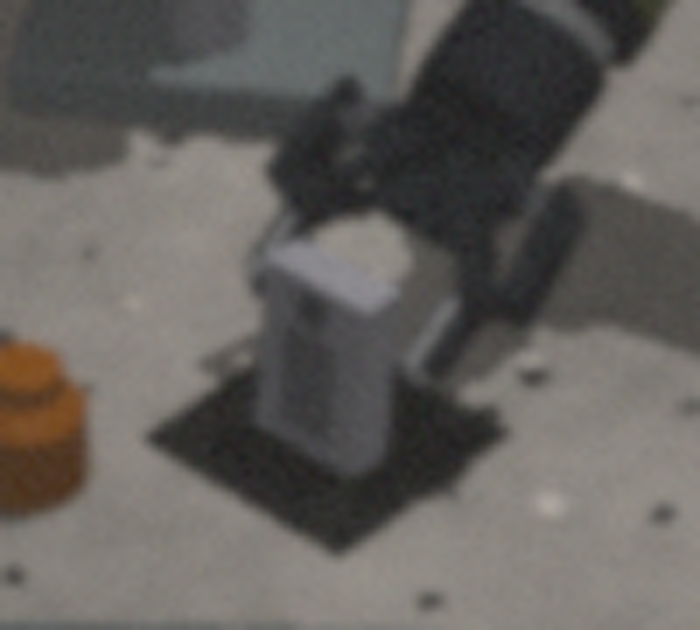

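```bash
python3 -m pendant '[{"turn":[0,0,0],"delta_pos":[0,0,-0.1],"jaw":1},{"turn":[0,0,0],"delta_pos":[0,0,-0.3],"jaw":1},{"turn":[0,0,0],"delta_pos":[0,0,-0.6],"jaw":1},{"turn":[0,0,0],"delta_pos":[0,0,-0.9],"jaw":1},{"turn":[0,0,0],"delta_pos":[0,0,-1.2],"jaw":1},{"turn":[0,0,0],"delta_pos":[0,0,-1.6],"jaw":1},{"turn":[0,0,0],"delta_pos":[0.1,0,-2],"jaw":1},{"turn":[0,0,0],"delta_pos":[0.4,0,-2.4],"jaw":1},{"turn":[0,0,0],"delta_pos":[0.8,0,-2.7],"jaw":1},{"turn":[0,0,0],"delta_pos":[1.2,0,-2.9],"jaw":1}]'
python3 - <<'E'
from h import *
from ik import *
for _ in range(3): capture('wrist')
snap('side','s10.png');big('s10.png','z11.png',230,40,370,160,5)
snap('scene','a6.png');big('a6.png','z12.png',60,130,180,260,5)
s,R=st(); A=np.array(s['tcp_pos']);
E
```

```text
clock: 49.1
tcp_pos: [0.4808, -0.4554, 0.1861]
orientation: [-2.183, -1.141, -1.137]
contact_force: [0.5, -0.1, 0.2]
finger_gap: 0.0857
t 49.35 tcp [ 0.4805 -0.455   0.1834] gap 0.0859 F [-0.5 -0.3 -1.2]
[[0.328, 0.821, 0.468], [0.472, -0.571, 0.672], [0.819, 0.0, -0.574]] q [ 1.56  1.09 -1.07  1.28 -0.05  1.32  0.17]
```

View pics/z11.png

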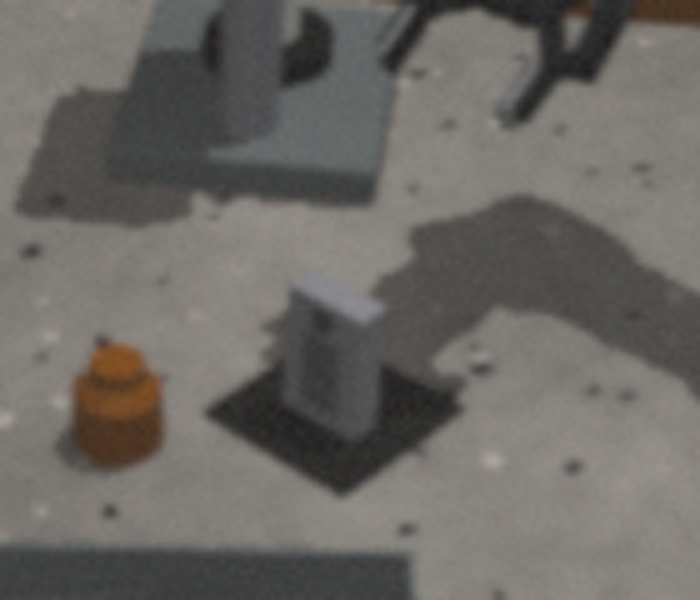

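View pics/z12.png

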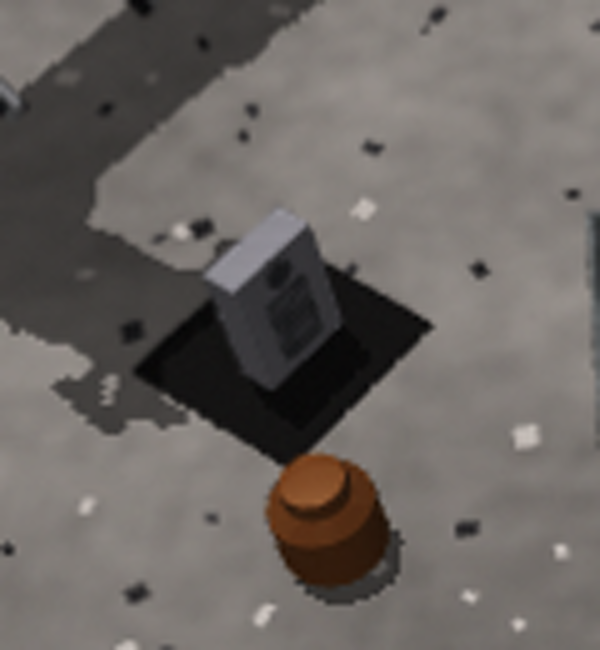

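Run:
```python
from h import *
from ik import *
s,R=st(); A=np.array(s['tcp_pos']); q=np.array(s['joint_pos'])
B=np.array([.49,-.12,.28])
pts=[(*(A+[0,0,.05]),toolR(55,55)),(*(A+[0,0,.1]),toolR(55,53))]
for k in np.linspace(.125,1,8):
    x=(A+[0,0,.1])*(1-k)+B*k; pts.append((*x,toolR(55-47*k,55*(1-k))))
for t in pts:
    qn,e,er=solve(t[3],np.array(t[:3]),q,w=.003); print(np.abs(qn-q).max().round(2),round(e,4),end=' | '); q=qn
print(q.round(2)); go(*pts)
```

```text
t 49.35 tcp [ 0.4805 -0.455   0.1834] gap 0.0859 F [-0.5 -0.3 -1.2]
[[0.328, 0.821, 0.468], [0.472, -0.571, 0.672], [0.819, 0.0, -0.574]] q [ 1.56  1.09 -1.07  1.28 -0.05  1.32  0.17]
0.09 0.0 | 0.07 0.0 | 0.23 0.0 | 0.18 0.0 | 0.15 0.0 | 0.18 0.0 | 0.25 0.0 | 0.3 0.0 | 0.3 0.0 | 0.26 0.0 | [ 0.71  0.33 -0.71  1.73  0.23  1.17 -1.5 ]
t 49.35 tcp [ 0.4805 -0.455   0.1834] gap 0.0859 F [-0.5 -0.3 -1.2]
[[0.328, 0.821, 0.468], [0.472, -0.571, 0.672], [0.819, 0.0, -0.574]] q [ 1.56  1.09 -1.07  1.28 -0.05  1.32  0.17]
d [0.82, 0.0, -0.57] turn [-0.002, 0.001, 0.002]
d [1.64, 0.0, -1.15] turn [-0.002, -0.034, 0.002]
d [2.03, -0.46, -0.57] turn [-0.083, -0.119, 0.066]
d [2.43, -0.92, 0.01] turn [-0.155, -0.238, 0.14]
d [2.82, -1.38, 0.59] turn [-0.219, -0.356, 0.223]
d [3.22, -1.83, 1.17] turn [-0.275, -0.472, 0.314]
d [3.62, -2.29, 1.74] turn [-0.32, -0.586, 0.414]
d [4.01, -2.75, 2.32] turn [-0.356, -0.696, 0.522]
d [4.41, -3.21, 2.9] turn [-0.381, -0.802, 0.637]
d [4.8, -3.67, 3.48] turn [-0.394, -0.903, 0.758]
```

```bash
python3 -m pendant '[{"turn":[0,0,0],"delta_pos":[0.82,0,-0.57],"jaw":1},{"turn":[0,-0.034,0],"delta_pos":[1.64,0,-1.15],"jaw":1},{"turn":[-0.083,-0.119,0.066],"delta_pos":[2.03,-0.46,-0.57],"jaw":1},{"turn":[-0.155,-0.238,0.14],"delta_pos":[2.43,-0.92,0.01],"jaw":1},{"turn":[-0.219,-0.356,0.223],"delta_pos":[2.82,-1.38,0.59],"jaw":1},{"turn":[-0.275,-0.472,0.314],"delta_pos":[3.22,-1.83,1.17],"jaw":1},{"turn":[-0.32,-0.586,0.414],"delta_pos":[3.62,-2.29,1.74],"jaw":1},{"turn":[-0.356,-0.696,0.522],"delta_pos":[4.01,-2.75,2.32],"jaw":1},{"turn":[-0.381,-0.802,0.637],"delta_pos":[4.41,-3.21,2.9],"jaw":1},{"turn":[-0.394,-0.903,0.758],"delta_pos":[4.8,-3.67,3.48],"jaw":1}]'
python3 - <<'E'
from h import *
for _ in range(3): capture('wrist')
go((.441,.202,.17,7.9))
E
```

```text
clock: 50.6
tcp_pos: [0.4894, -0.1222, 0.2806]
orientation: [3.133, 0.22, 0.006]
contact_force: [-0.4, -1.0, -0.4]
finger_gap: 0.0854
t 50.75 tcp [ 0.4916 -0.1169  0.2801] gap 0.085 F [-0.1 -1.1 -0.8]
[[0.988, 0.155, 0.006], [0.155, -0.988, 0.005], [0.007, -0.004, -1.0]] q [ 0.69  0.32 -0.69  1.73  0.22  1.16 -1.48]
d [-0.03, -6.45, 2.22] turn [-0.004, -0.007, 0.018]
```

```bash
python3 -m pendant '[{"turn":[0,0,0.01],"delta_pos":[0,-0.6,0.1],"jaw":1},{"turn":[0,0,0.018],"delta_pos":[0,-1.6,0.3],"jaw":1},{"turn":[0,0,0.018],"delta_pos":[0,-2.7,0.6],"jaw":1},{"turn":[0,0,0.018],"delta_pos":[0,-3.8,0.9],"jaw":1},{"turn":[0,0,0.018],"delta_pos":[0,-4.9,1.3],"jaw":1},{"turn":[0,0,0.018],"delta_pos":[0,-5.8,1.7],"jaw":1},{"turn":[0,0,0.018],"delta_pos":[-0.03,-6.4,2],"jaw":1},{"turn":[-0.004,-0.007,0.018],"delta_pos":[-0.03,-6.45,2.2],"jaw":1},{"turn":[-0.004,-0.007,0.018],"delta_pos":[-0.03,-6.45,2.2],"jaw":1},{"turn":[-0.004,-0.007,0.018],"delta_pos":[-0.03,-6.45,2.2],"jaw":1}]'
python3 - <<'E'
from h import *
c=snap('wrist','w26.png')
hsv=cv2.cvtColor(c['color'],cv2.COLOR_RGB2HSV);V=hsv[...,2].astype(int)
print(proj(c,[.441,.202,.04]))
print(rectmask(c,V<60,.04,200,100,320,225)[:3])
go((.441,.202,.0203,7.9))
E
```

```text
clock: 52.0
tcp_pos: [0.4436, 0.1947, 0.1712]
orientation: [3.133, 0.195, 0.001]
contact_force: [-0.0, 0.0, 0.0]
finger_gap: 0.0856
[[247.29122828 184.43558191]]
[(0.4409, 0.2004, 68.8, 12.0, 7.1, (249, 184))]
t 52.05 tcp [0.4436 0.195  0.1714] gap 0.0856 F [ 0.6 -0.1 -0.3]
[[0.992, 0.124, 0.001], [0.124, -0.992, -0.002], [0.001, 0.003, -1.0]] q [ 0.04  0.42 -0.72  1.94  0.35  0.9  -2.3 ]
d [-0.04, -0.15, 3.02] turn [0.003, -0.001, -0.013]
```

View pics/w26.png

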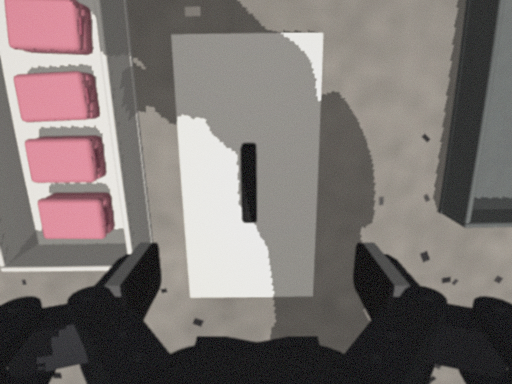

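```bash
python3 -m pendant '[{"turn":[0,0,0],"delta_pos":[-0.04,-0.12,0.7],"jaw":0.8},{"turn":[0,0,0],"delta_pos":[-0.04,-0.12,1.6],"jaw":0.7},{"turn":[0,0,0],"delta_pos":[-0.04,-0.12,2.4],"jaw":0.6},{"turn":[0,0,0],"delta_pos":[-0.04,-0.12,2.9],"jaw":0.6},{"turn":[0,0,0],"delta_pos":[-0.04,-0.12,3],"jaw":0.6},{"turn":[0,0,0],"delta_pos":[-0.04,-0.12,3],"jaw":0.1},{"turn":[0,0,0],"delta_pos":[-0.04,-0.12,3],"jaw":0},{"turn":[0,0,0],"delta_pos":[-0.04,-0.12,3],"jaw":0},{"turn":[0,0,0],"delta_pos":[-0.04,-0.12,3],"jaw":0},{"turn":[0,0,0],"delta_pos":[-0.04,-0.12,3],"jaw":0}]'
python3 - <<'E'
from h import *
s,R=st();p=s['tcp_pos']
go((p[0],p[1],.13,None),(.4703,.3695,.13,7.9))
E
```

```text
clock: 53.3
tcp_pos: [0.4411, 0.202, 0.0225]
orientation: [3.133, 0.199, 0.005]
contact_force: [-0.8, -1.4, 5.9]
finger_gap: 0.0127
t 53.3 tcp [0.4411 0.202  0.0225] gap 0.0127 F [-0.8 -1.4  5.9]
[[0.992, 0.126, 0.003], [0.127, -0.992, -0.002], [0.003, 0.002, -1.0]] q [-0.13  0.63 -0.53  2.11  0.6   0.56 -2.54]
t 53.3 tcp [0.4411 0.202  0.0225] gap 0.0127 F [-0.8 -1.4  5.9]
[[0.992, 0.126, 0.003], [0.127, -0.992, -0.002], [0.003, 0.002, -1.0]] q [-0.13  0.63 -0.53  2.11  0.6   0.56 -2.54]
d [0.01, 0.0, -2.15] turn [0.0, 0.0, 0.0]
d [1.01, -3.25, -2.15] turn [0.002, -0.003, -0.011]
```

```bash
python3 -m pendant '[{"turn":[0,0,0],"delta_pos":[0,0,-0.3],"jaw":0},{"turn":[0,0,0],"delta_pos":[0,0,-0.8],"jaw":0},{"turn":[0,0,0],"delta_pos":[0,0,-1.4],"jaw":0},{"turn":[0,0,0],"delta_pos":[0,0,-2],"jaw":0},{"turn":[0,0,0],"delta_pos":[0.1,-0.3,-2.3],"jaw":0},{"turn":[0,0,0],"delta_pos":[0.3,-1,-2.3],"jaw":0},{"turn":[0,0,0],"delta_pos":[0.5,-1.8,-2.3],"jaw":0},{"turn":[0,0,-0.01],"delta_pos":[0.8,-2.6,-2.3],"jaw":0},{"turn":[0,0,-0.011],"delta_pos":[0.95,-3.1,-2.3],"jaw":0},{"turn":[0,0,-0.011],"delta_pos":[1.01,-3.25,-2.3],"jaw":0}]'
python3 - <<'E'
from h import *
for _ in range(6): capture('wrist')
c=snap('wrist','w27.png');snap('scene','a7.png');snap('side','s11.png')
go((.471,.3695,.09,7.9),(.471,.3695,.0725,7.9))
E
```

```text
clock: 54.55
tcp_pos: [0.469, 0.3715, 0.1368]
orientation: [3.133, 0.22, 0.001]
contact_force: [0.4, -0.5, -2.2]
finger_gap: 0.0124
t 55.0 tcp [0.4699 0.3688 0.1359] gap 0.0127 F [ 0.2  0.  -2.3]
[[0.991, 0.137, 0.001], [0.137, -0.991, -0.003], [0.001, 0.003, -1.0]] q [-0.31  0.62 -0.66  1.7   0.44  0.98 -2.56]
d [0.02, -0.01, 0.92] turn [0.003, -0.001, -0.001]
d [0.02, -0.01, 1.27] turn [0.003, -0.001, -0.001]
```

View pics/w27.png

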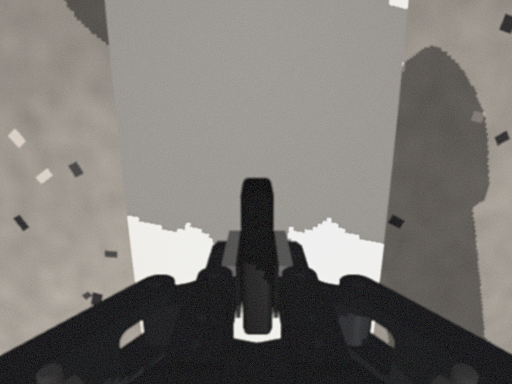

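View pics/s11.png

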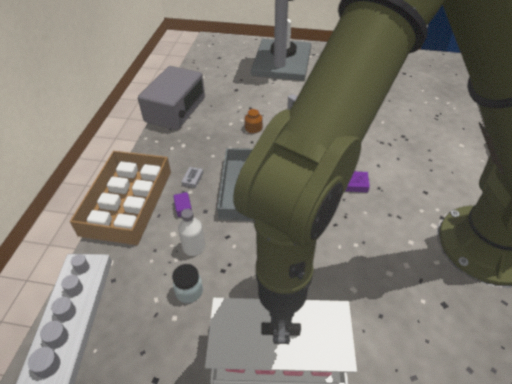

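Run:
```python
from h import *
big('a4.png','z13.png',335,120,435,230,6)
big('s6.png','z14.png',200,300,360,384,5)
```

```text
(no output)
```

View pics/z13.png

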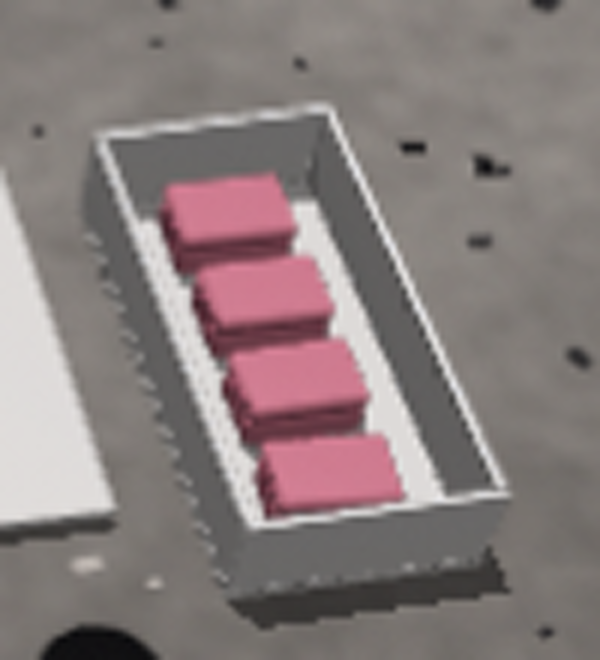

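View pics/z14.png

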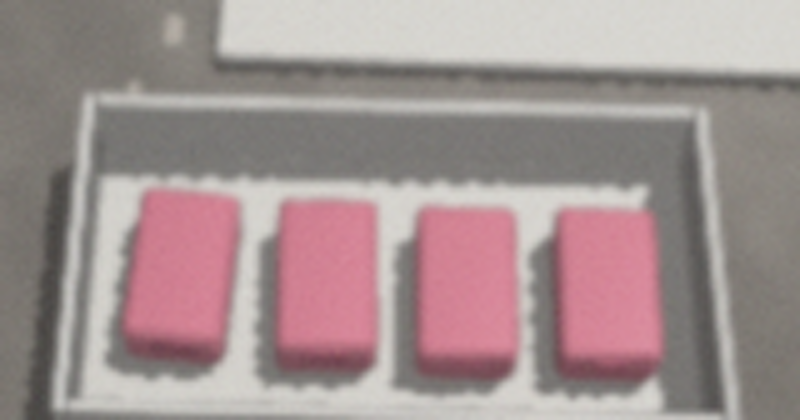

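Run:
```python
from h import *
a=load('a4.png');b=load('s6.png')
A=np.array([[97,133],[330,104],[511,494],[247,528]])/6+[335,120]
B=np.array([[85,93],[709,109],[738,415],[55,410]])/5+[200,300]
for n,c,p in(('scene',a,A),('side',b,B)):
    X=onz(c,p,.056)[:,:2]; print(n,X.round(3).tolist(),X.mean(0).round(4),[round(float(np.linalg.norm(X[i]-X[i-1])),3) for i in range(4)])
```

```text
scene [[0.356, 0.294], [0.338, 0.414], [0.583, 0.451], [0.601, 0.329]] [0.4695 0.3719] [0.248, 0.121, 0.249, 0.123]
side [[0.599, 0.33], [0.352, 0.294], [0.336, 0.411], [0.58, 0.451]] [0.4669 0.3717] [0.123, 0.25, 0.118, 0.247]
```

```bash
python3 -m pendant '[{"turn":[0,0,0],"delta_pos":[0,-0.03,0.3],"jaw":0},{"turn":[0,0,0],"delta_pos":[0,-0.03,0.7],"jaw":0},{"turn":[0,0,0],"delta_pos":[0,-0.03,0.95],"jaw":0},{"turn":[0,0,0],"delta_pos":[0,-0.03,1.05],"jaw":0},{"turn":[0,0,0],"delta_pos":[0,-0.03,1.12],"jaw":0},{"turn":[0,0,0],"delta_pos":[0,-0.03,1.18],"jaw":0},{"turn":[0,0,0],"delta_pos":[0,-0.03,1.24],"jaw":0},{"turn":[0,0,0],"delta_pos":[0,-0.03,1.27],"jaw":0},{"turn":[0,0,0],"delta_pos":[0,-0.03,1.28],"jaw":0},{"turn":[0,0,0],"delta_pos":[0,-0.03,1.28],"jaw":0}]'; python3 -c "
from h import *
st();snap('wrist','w28.png');snap('side','s12.png')"
```

```text
clock: 56.25
tcp_pos: [0.4696, 0.371, 0.0725]
orientation: [3.132, 0.217, 0.002]
contact_force: [-2.1, -2.4, 5.9]
finger_gap: 0.0126
t 56.25 tcp [0.4696 0.371  0.0725] gap 0.0126 F [-2.1 -2.4  5.9]
[[0.99, 0.138, 0.002], [0.138, -0.99, -0.002], [0.001, 0.002, -1.0]] q [-0.34  0.69 -0.61  1.76  0.51  0.85 -2.62]
```

View pics/w28.png

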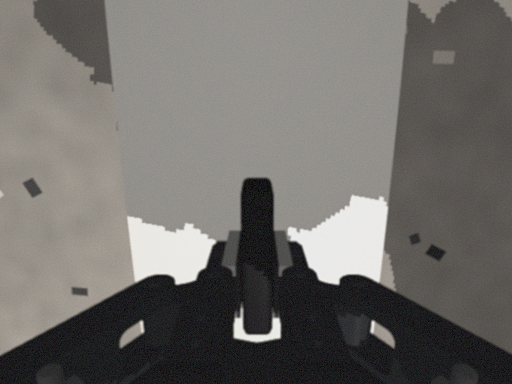

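```bash
python3 -m pendant '[{"turn":[0,0,0],"delta_pos":[0,0,0],"jaw":0.3},{"turn":[0,0,0],"delta_pos":[0,0,0],"jaw":0.6},{"turn":[0,0,0],"delta_pos":[0,0,0],"jaw":0.6},{"turn":[0,0,0],"delta_pos":[0,0,-0.05],"jaw":0.6},{"turn":[0,0,0],"delta_pos":[0,0,-0.3],"jaw":0.6},{"turn":[0,0,0],"delta_pos":[0,0,-0.8],"jaw":0.8},{"turn":[0,0,0],"delta_pos":[0,0,-1.6],"jaw":1},{"turn":[0,0,0],"delta_pos":[0,0,-2.4],"jaw":1},{"turn":[0,0,0],"delta_pos":[0,0,-2.6],"jaw":1},{"turn":[0,0,0],"delta_pos":[0,0,-2.6],"jaw":1}]'; python3 -c "
from h import *
c=snap('wrist','w29.png')
hsv=cv2.cvtColor(c['color'],cv2.COLOR_RGB2HSV);V=hsv[...,2].astype(int)
print(rectmask(c,V<60,.09,200,100,320,225)[:3])
c=snap('scene','a8.png');hsv=cv2.cvtColor(c['color'],cv2.COLOR_RGB2HSV);V=hsv[...,2].astype(int);S=hsv[...,1]
print(rectmask(c,(V>190)&(S<40),.062,330,120,430,225)[:2])
c=snap('side','s13.png');hsv=cv2.cvtColor(c['color'],cv2.COLOR_RGB2HSV);V=hsv[...,2].astype(int);S=hsv[...,1]
print(rectmask(c,(V>190)&(S<40),.062,200,290,360,384)[:2])
st();big('s13.png','z15.png',195,290,365,384,4)"
```

```text
clock: 57.6
tcp_pos: [0.4696, 0.3714, 0.2025]
orientation: [3.132, 0.216, 0.003]
contact_force: [-0.5, -0.7, -0.4]
finger_gap: 0.0857
[(0.471, 0.37, 66.0, 11.5, 7.6, (258, 186))]
[(0.4338, 0.3668, 181.5, 128.9, 8.0, (381, 160))]
[(0.4281, 0.3644, 185.8, 127.3, 9.7, (301, 350))]
t 57.75 tcp [0.469  0.3706 0.2005] gap 0.0859 F [0.2 0.1 0.1]
[[0.99, 0.138, -0.001], [0.138, -0.99, -0.004], [-0.001, 0.004, -1.0]] q [-0.29  0.56 -0.69  1.62  0.39  1.12 -2.51]
```

View pics/w29.png

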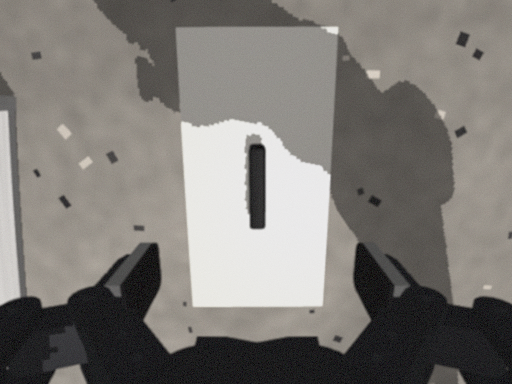

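View pics/a8.png

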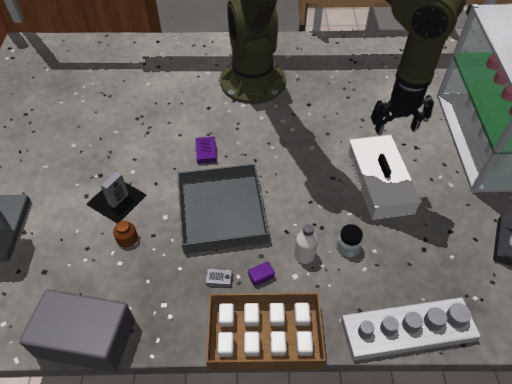

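View pics/z15.png

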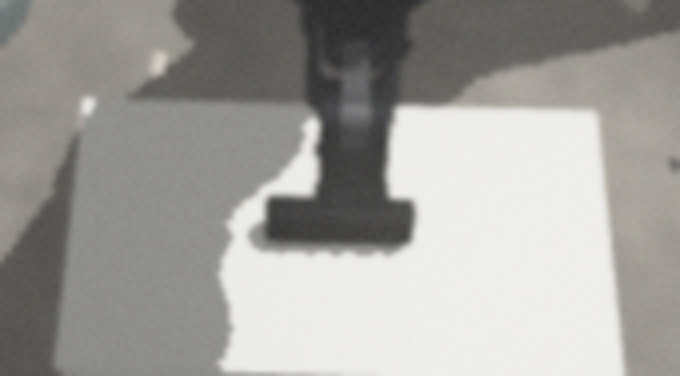

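```bash
python3 -c "
from h import *
a=load('scene0.png');b=load('a8.png')
for n,(x0,y0,x1,y1) in dict(vial=(110,215,142,250),bottle=(290,220,322,268),jar=(334,222,366,260)).items():
    print(n,np.abs(a['color'][y0:y1,x0:x1].astype(int)-b['color'][y0:y1,x0:x1]).mean().round(2))
print(hand_in())"
```

```text
vial 3.84
bottle 5.39
jar 3.77
the job is handed in; nothing more can be done
None
```

The job is finished and handed in at about 58 s of the 210 s allowed. `hand_in()` gives no verdict, so what follows rests on my own checks.

**What I did**
- I laid the lid on the slab between the bin and the box, 0.17 m from the box.
- I put all four caps that were present in a row across the box. Cap1 and cap2 were knocked 1–2 cm aside partway through, so I measured them again before picking them up.
- I gripped the chrome gauge with the tool tilted 35°, swung it 90° and stood it on a short edge on the pad. I then seated the lid again.

**Last checks**
- **Gauge:** it was still standing near the middle of the pad in the final scene picture. It touched the pad at the height I had calculated.
- **Lid:** it met the box at 72.5 mm tool height, exactly 50 mm above where I gripped it on the slab, which matches fully seated. The handle measured (0.471, 0.370), the same place as at the start, with a yaw of about 8°.
- **Caps:** I saw all four lying flat in the box before the lid went on.
- **Vial, bottle and jar:** their patches in the scene pictures are nearly unchanged from the start.
- **Robot:** the gripper was open and about 11 cm above the lid handle, with no contact force.

**Disagreements**
- The scene and side cameras differed by 3–8 mm in x. I averaged them and checked against the wrist camera.
- The final colour-mask fit of the lid outline failed because a shadow cut off part of the plate. I relied on the handle fit and the contact height instead.

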